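# Stow the muddler in its raised cradle before rolling the bar cart

## Robot

A 6-joint arm with a two-finger parallel gripper is mounted at the origin on the work surface. World frame = base frame: x ahead of the robot, y to its left, z up, the work surface at z = 0. Lengths are in m, angles in degrees, forces in N, time in s.
With the tool pointing down it reaches from about 0.4 to 0.825 m from the base axis. Payload 7 kg.
Tool frame: the origin (TCP) lies between the finger pads; the fingertips stand 22 mm ahead of it and the grasp point (between the pads) lies 3 mm ahead of it; z points along the fingers, y is the line along which they close (so a half turn about z gives the same grasp; the last joint's range is limited). The gripper opens to 88 mm and grips with 3 to 60 N. Pads are 19 mm wide; open, the fingers measure 130 mm over their backs; the gripper's body (78 mm by 193 mm) begins 47 mm behind the grasp point.
Start: joints at [-53.451, 20.546, 0.682, 0, -70.136, -16.507], TCP at [0.231, -0.634, 0.249] pointing down, gripper open.
Joint ranges: [-176.03, 176.03], [-82.01, 121.73], [-58.28, 71.71], [-173.87, 95.51], [-174.79, -0.11], [-173.66, 173.66]. Speed limits (degrees/s): [136.94, 136.94, 172.46, 180, 180, 180].

## Interface

Orientations are given as [roll, pitch, yaw] about the fixed x, y, z axes, in that order (R = Rz(yaw) Ry(pitch) Rx(roll)).
In Python, from plant import r, vision gives the robot as it stands.
- The arm moves only by the shell command python3 -m pendant 'ROWS' [FORCE]. ROWS is JSON, a list that holds one entry, the list of rows, each a list of 7 numbers: the shift along the tool's x, y, z scaled (see below), then the turn, a rotation vector about the tool's x, y, z scaled (see below), then the opening, from -1 (shut) to 1 (fully open). In form: [[[x, y, z, wx, wy, wz, fingers], ...]]. A call has exactly 8 rows; each row shifts and turns the commanded pose from where the row before left it, along the tool's axes as they then stand; what a row does not reach is not made up. The controller multiplies each number of a shift by 20 mm and each number of a turn by 4 degrees. A row lasts 1/10 s, in which the tool goes at most 50 mm and 8.59 degrees, less where a joint would pass 70% of its speed; a pose out of reach is approached as far as the arm can. A call with a number of a shift or a turn outside -1 to 1 is refused whole. A call with a gripper value outside its range is refused whole. The fingers move at their own pace and stop on an object; FORCE is the grip in N (left out, the last holds). Time passes only in rows, so rows that do not move let the fingers close, or fill a call up. It gives the time, the measured TCP pose, the force, the opening and the grip force at its end, in the units of the state.
- r.get_state(): the state, without advancing time (a new reading comes with each control period).
- vision.capture(name): name is "scene" or "top" or "wrist"; returns a dict with "frame" (480x640x3 uint8, blue, green, red), "depth" (480x640 float32, m along the optical axis (not along the pixel's ray), 0 where there is no reading), "camera_matrix" (3x3 intrinsics, pixels), "extrinsics" (4x4, takes a point from world to camera coordinates); the wrist camera has in their place "hand_eye" (4x4, takes a point from camera to tool coordinates, whose origin is the TCP and whose axes are the flange's). Camera axes: x right, y up, looking along -z (the intrinsics and any distortion apply to the point x, -y, -z); pixel columns grow to the right and rows downward; lengths in m; the calibration is good to about 2 mm. A picture is of the moment at which its call begins: read the wrist's pose just before it.
- r.close_job(): hands the job in; it is judged then, once.
The state is a dict: "time_s": time; "joints": joint angles; "qd": joint speeds; "joint_torque": joint torques, N m; "tcp_pos": TCP position; "eef_rot": TCP orientation; "contact_force": force on the tool from outside, world axes, zero at the start; "moment": the same for the moment, N m; "gripper_width": finger opening in m; "gripper_force": force on a finger pad.
Only numpy, scipy, OpenCV 4.12 (cv2) and the standard library are available. Lean on these libraries where they do the work, as an engineer would, in place of code of your own. Each camera call takes 0.05 s, during which the arm holds its last target. There are 200 camera calls.

## Task

The cart is about to be rolled, so stow the bar tools: lift the jigger out of the cradle and stand it upright in the middle of its small raised stand. Then lay the muddler in the cradle's two raised saddles with its black head towards the fixed end stop, let go of it, and gently slide the keeper in until the muddler is held snug between keeper and end stop. Leave the mug, the tumbler and the decanter where they stand.

Things in the scene. Friction and masses are not known exactly. Their poses are not given: they have to be found in the camera images.
- rack: Fixed wooden cradle. Origin on the table under the middle between its saddles, z up. Base plate 75 mm wide (x), 12 mm thick, y -170 to +120 mm. Two uprights 10 mm thick at y = -45 and +45 mm (80 mm clear between) carry open 90-degree V saddles, mouth 38 mm wide in x, rims at z 111 mm. End stop at +y, keeper at the -y end.
- rack_seat (a point): Midway between the saddles, 110 mm above the rack origin: where the axis of the seated muddler passes, along the rack's y; axes as the rack.
- rack_stop (a point): Point on the inner face of the cradle's fixed end stop (rack y = +92 mm, z = 110 mm, the seated muddler's axis height); axes as the rack. The stop is an upright wooden plate 44 mm wide, 12 mm thick, top at z 134 mm.
- keeper: Keeper: dark paddle 40 wide (x) x 12 mm thick (y), slides along rack y, stays where left (2.5 N friction). Origin: inner face, at muddler axis height (z 110); axes as rack. Brass grip fin 20 (x) x 12 mm, centred at its y = -6, z +24 to +73 mm. Origin travels from rack y = -55 (in) to -135 mm (out); starts too far in for the muddler, which needs -78 mm when against the stop.
- jigger: Steel double-ended jigger, 110 mm tall, standing upright on the base plate between the cradle's uprights, in the muddler's way. Origin centre of underside, z up. Lower cup 44 mm diameter (0 to 32 mm), waist 24 mm (52 to 58 mm), open upper cup 42 mm diameter (straight from 85 to 110 mm). About 160 g.
- stand: Fixed brass pedestal for the jigger: foot 84 mm diameter, thin stem, round cork-faced top 60 mm diameter, 60 mm high. Origin centre of underside.
- stand_top (a point): Centre of the stand's top face, 60 mm above the table, z up.
- muddler: Bamboo muddler, round, 170 mm long, lying on the table along its own x. Origin at mid-length on its axis (17 mm above the table when lying). Shaft 26 mm diameter from x = -70 to +50; pale butt collar 34 mm diameter, x -85 to -70; black rubber head 34 mm diameter, x +50 to +85. About 150 g; it can roll about its axis.
- muddler_head (a point): Centre of the end face of the muddler's black head (x = +85 mm).
- muddler_butt (a point): Centre of the end face of the muddler's pale butt (x = -85 mm).
- mug: Bystander: copper-tone mug, 80 mm diameter, 90 mm tall, handle on its +y side; stands beside the muddler. Origin centre of underside.
- tumbler: Bystander: green glass tumbler, 68 mm diameter, 85 mm tall; stands on the other side of the muddler. Origin centre of underside.
- decanter: Bystander: amber glass decanter with stopper, 90 mm diameter, 200 mm tall. Origin centre of underside.

How it is judged (in metres and radians):
On the way, in this order (a step that is already met when the one before it is completed fails the run):
1. the jigger stands upright on its stand (horizontal distance between jigger and stand_top below 0.012 m and z of jigger in the frame of stand_top between -0.006 and 0.006 m and angle between jigger's own z axis and vertical below 0.12 rad), for 0.2 s.
2. the muddler lies in both saddles, black head towards the end stop, let go (x of muddler_head in the frame of rack between -0.006 and 0.006 m and z of muddler_head in the frame of rack between 0.104 and 0.116 m and x of muddler_butt in the frame of rack between -0.006 and 0.006 m and z of muddler_butt in the frame of rack between 0.104 and 0.116 m and y of muddler_head in the frame of rack above 0.05 m and contact force between muddler and the fingers below 0.05 N), for 0.2 s.
3. the keeper bears on the muddler (over 1 N) and holds it against the end stop (x of muddler_head in the frame of rack between -0.006 and 0.006 m and z of muddler_head in the frame of rack between 0.104 and 0.116 m and x of muddler_butt in the frame of rack between -0.006 and 0.006 m and z of muddler_butt in the frame of rack between 0.104 and 0.116 m and y of muddler_head in the frame of rack above 0.05 m and y of muddler_head in the frame of rack_stop above -0.003 m and y of muddler_butt in the frame of keeper below 0.003 m and contact force between keeper and muddler above 1 N), for 0.05 s.
At the end, for the whole second after the job is handed in: Jigger upright on its stand, within 12 mm of centre; muddler in both saddles (ends within 6 mm of the seat line), black head within 3 mm of the end stop, keeper within 3 mm of its butt; both at rest; mug, tumbler, decanter undisturbed (20 mm, not tipped); keeper force stayed under 40 N (all of step 1 and x of muddler_head in the frame of rack between -0.006 and 0.006 m and z of muddler_head in the frame of rack between 0.104 and 0.116 m and x of muddler_butt in the frame of rack between -0.006 and 0.006 m and z of muddler_butt in the frame of rack between 0.104 and 0.116 m and y of muddler_head in the frame of rack above 0.05 m and y of muddler_head in the frame of rack_stop above -0.003 m and y of muddler_butt in the frame of keeper below 0.003 m and linear speed of each of muddler, jigger below 0.02 m/s); the robot touches nothing.
It fails at once if the mug is pushed over 20 mm away or tipped (distance of mug from where it was at the start of the episode above 0.02 m or angle between mug's own z axis and vertical above 0.3 rad).
It fails at once if the tumbler is pushed over 20 mm away or tipped (distance of tumbler from where it was at the start of the episode above 0.02 m or angle between tumbler's own z axis and vertical above 0.3 rad).
It fails at once if the decanter is pushed over 20 mm away or tipped (distance of decanter from where it was at the start of the episode above 0.02 m or angle between decanter's own z axis and vertical above 0.3 rad).
It fails at once if the keeper is rammed against the muddler (over 40 N) (contact force between keeper and muddler above 40 N).
It also fails if it takes over 72 s, if anything falls off the work surface, if the arm or the gripper's body presses on something with over 40 N, if the wrist force passes 120 N, or if a joint passes its speed limit or range.

## Working session

There is one attempt and no reset: what is moved stays moved. The work goes in short steps, Python scripts to look and compute and a shell command to move; the robot and the scene stay as the last step left them, time stands still between calls to the robot, and variables do not carry over. Pictures are saved under pics/ and viewed, at most 10 in all, crops included, and the job is handed in when it is done.

```bash
mkdir -p pics; ls
cat > h.py <<'E'
import numpy as np, cv2
from scipy.spatial.transform import Rotation as R
from plant import r, vision
def cloud(c, st=None):
    d=c["depth"]; K=c["camera_matrix"]; v,u=np.mgrid[:480,:640]
    P=np.stack([(u-K[0,2])/K[0,0]*d, -(v-K[1,2])/K[1,1]*d, -d, np.ones_like(d)],-1)
    if "extrinsics" in c: T=np.linalg.inv(c["extrinsics"])
    else:
        T=np.eye(4); T[:3,:3]=R.from_euler('xyz',st["eef_rot"],degrees=True).as_matrix(); T[:3,3]=st["tcp_pos"]; T=T@c["hand_eye"]
    return (P@T.T)[...,:3], d>0
E
python3 - <<'E'
from h import *
s=r.get_state(); print(s)
for n in ("scene","top"):
    c=vision.capture(n); cv2.imwrite(f"pics/{n}.png",c["frame"]); np.savez(f"{n}.npz",**{k:v for k,v in c.items()})
    print(c.keys(),c["camera_matrix"],c["extrinsics"],(c["depth"]>0).mean())
E
```

```text
pics
{'time_s': 0.0, 'joints': array([-5.34511069e+01,  2.05941538e+01,  6.34755337e-01, -1.96969390e-02,
       -7.01345297e+01, -1.65082297e+01]), 'qd': array([ 0.03827995,  0.16265049, -0.04629088, -0.06719344,  0.02684763,
       -0.03262978]), 'joint_torque': array([ 8.84177389e-04, -5.82721925e+01,  2.93060660e+01,  6.99704200e+00,
        7.00753473e-03, -1.58020171e-04]), 'tcp_pos': array([ 0.23116009, -0.6337224 ,  0.24760074]), 'eef_rot': array([ 1.79904682e+02, -8.93958227e-03, -1.59966038e+02]), 'contact_force': array([-0.09251405,  0.24644589, -0.2162566 ]), 'moment': array([ 0.03508587,  0.01815535, -0.05751295]), 'gripper_force': 0.0, 'gripper_width': 0.08744179425703669}
dict_keys(['frame', 'depth', 'camera_matrix', 'extrinsics']) [[599.082068     0.         317.25506868]
 [  0.         599.082068   245.94148716]
 [  0.           0.           1.        ]] [[-0.47664398  0.87905575  0.00845599  0.30189448]
 [-0.5613235  -0.31173695  0.76663942  0.23760979]
 [ 0.67655484  0.36066752  0.64202219 -1.83140917]
 [ 0.          0.          0.          1.        ]] 0.99130859375
dict_keys(['frame', 'depth', 'camera_matrix', 'extrinsics']) [[537.09484736   0.         313.69291882]
 [  0.         537.09484736 237.69613468]
 [  0.           0.           1.        ]] [[-0.02735725 -0.99916579  0.0303202  -0.05943587]
 [ 0.99328342 -0.02375983  0.11324101 -0.59089161]
 [-0.11242614  0.03321452  0.99310481 -1.15116801]
 [ 0.          0.          0.          1.        ]] 0.996015625
```

View pics/scene.png

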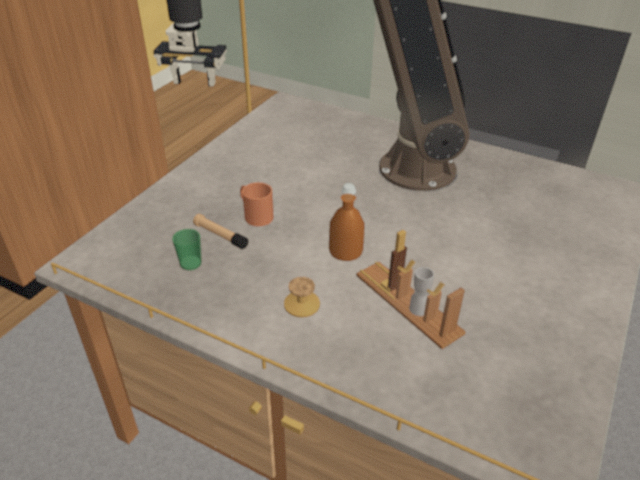

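View pics/top.png

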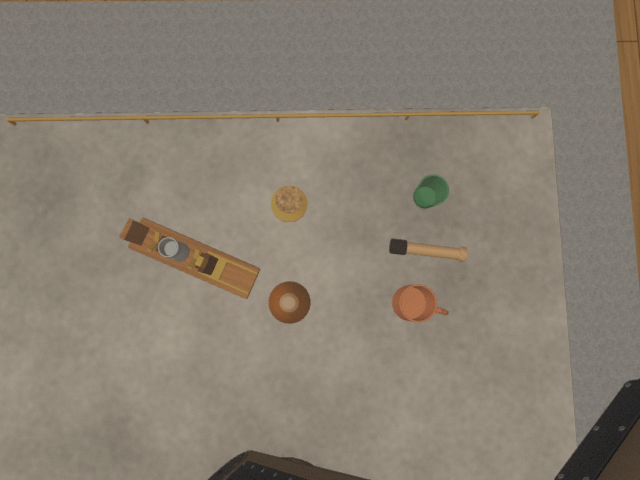

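The scene view shows the jigger in the cradle at (422,285), the stand at (302,298) and the muddler at (222,232). In the top view the end stop is at (135,232), the jigger at (172,248), the keeper at (208,264) and the stand at (289,203). The muddler's head is at (398,247) and its butt at (463,254), with the tumbler and mug either side. Next I fuse both depth clouds.

```bash
cat > m.py <<'E'
from h import *
out={}
for n in ("top","scene"):
    c=dict(np.load(f"{n}.npz")); P,ok=cloud(c); F=c["frame"]
    out[n]=(P,ok,F)
    hsv=cv2.cvtColor(F,cv2.COLOR_BGR2HSV)
    w=ok&(P[...,0]>.3)&(P[...,0]<1.0)&(abs(P[...,1])<.7)
    tb=w&(abs(P[...,2])<.01); print(n,"table z",np.median(P[tb][:,2]))
    m=(w&(P[...,2]>.010)).astype(np.uint8)
    k,l,st,ce=cv2.connectedComponentsWithStats(m)
    for i in range(1,k):
        if st[i,4]<60: continue
        q=P[l==i]; lo,hi=np.percentile(q,[1,99],axis=0)
        print(i,st[i],"lo",lo.round(3),"hi",hi.round(3))
        t=q[q[:,2]>hi[2]-.008]; (x,y),rad=cv2.minEnclosingCircle(t[:,:2].astype(np.float32)); print("   topcirc",round(x,4),round(y,4),round(rad,4),"mean",t.mean(0).round(4))
E
python3 m.py
```

```text
top table z 0.00021264901678508252
1 [   6  111  533   13 1960] lo [ 0.865 -0.592  0.016] hi [0.875 0.597 0.039]
   topcirc 0.8723 0.0015 0.6015 mean [0.8698 0.0385 0.0341]
3 [413 174  36  34 706] lo [ 0.65  -0.364  0.011] hi [ 0.714 -0.3    0.088]
   topcirc 0.6827 -0.3325 0.0344 mean [ 0.6828 -0.3337  0.0844]
4 [274 186  29  32 667] lo [ 0.644 -0.049  0.01 ] hi [0.701 0.008 0.065]
   topcirc 0.6729 -0.0205 0.03 mean [ 0.6726 -0.0204  0.0606]
18 [ 119  218  141   81 4228] lo [0.472 0.06  0.01 ] hi [0.635 0.322 0.182]
   topcirc 0.5339 0.1501 0.0106 mean [0.5337 0.1497 0.1824]
22 [389 238  78  24 970] lo [ 0.532 -0.412  0.014] hi [ 0.583 -0.245  0.037]
   topcirc 0.5571 -0.3295 0.0852 mean [ 0.5586 -0.3202  0.0317]
25 [ 268  281   42   43 1400] lo [ 0.409 -0.058  0.084] hi [0.491 0.023 0.201]
   topcirc 0.4508 -0.0176 0.0148 mean [ 0.4504 -0.0184  0.1982]
26 [392 284  57  38 828] lo [ 0.404 -0.351  0.011] hi [ 0.48  -0.246  0.093]
   topcirc 0.442 -0.2856 0.0404 mean [ 0.4416 -0.2864  0.0894]
31 [ 577  378   63   86 3230] lo [ 0.3   -0.392  0.629] hi [ 0.358 -0.315  0.713]
   topcirc
[... 363 characters left out ...]
0153  0.1966]
4 [193 213  56  36 622] lo [ 0.538 -0.413  0.011] hi [ 0.587 -0.243  0.036]
   topcirc 0.557 -0.329 0.0865 mean [ 0.562  -0.3197  0.0307]
5 [172 228  30  40 938] lo [ 0.651 -0.364  0.012] hi [ 0.716 -0.298  0.087]
   topcirc 0.6832 -0.3297 0.037 mean [ 0.6818 -0.3315  0.0835]
6 [ 356  229  110  119 4739] lo [0.479 0.066 0.01 ] hi [0.634 0.325 0.177]
   topcirc 0.5345 0.152 0.0118 mean [0.5368 0.152  0.1786]
7 [  51  262  490  218 2256] lo [ 0.866 -0.592  0.014] hi [0.876 0.544 0.038]
   topcirc 0.8694 -0.0197 0.5783 mean [0.8714 0.0856 0.0336]
8 [286 276  32  37 724] lo [ 0.645 -0.049  0.01 ] hi [0.704 0.012 0.064]
   topcirc 0.6735 -0.0189 0.0334 mean [ 0.6743 -0.019   0.0603]
```

```bash
cat > m2.py <<'E'
from h import *
for n in ("top","scene"):
    c=dict(np.load(f"{n}.npz")); P,ok=cloud(c); F=c["frame"]
    w=ok&(P[...,0]>.44)&(P[...,0]<.68)&(P[...,1]>.045)&(P[...,1]<.35)
    def band(a,b,extra=True):
        return P[w&(P[...,2]>a)&(P[...,2]<b)&extra]
    q=band(.008,.016); rc=cv2.minAreaRect(q[:,:2].astype(np.float32)); print(n,"plate",rc,len(q),np.median(q[:,2]))
    C=np.array(rc[0]); a=np.radians(rc[2]); 
    box=cv2.boxPoints(rc); print(box.round(4).tolist())
    e=[box[1]-box[0],box[2]-box[1]]; L=max(e,key=np.linalg.norm); L=L/np.linalg.norm(L)
    if L[1]<0: L=-L
    X=np.array([L[1],-L[0]]); O=C+L*.025
    print(" rack O",O,"yaw",np.degrees(np.arctan2(X[1],X[0])), "y",L)
    loc=lambda q: np.c_[(q[:,:2]-O)@X,(q[:,:2]-O)@L,q[:,2]]
    for a,b,nm in ((.126,.140,"stop top"),(.172,.19,"fin top"),(.138,.172,"fin side"),(.10,.13,"100-130")):
        l=loc(band(a,b)); 
        if len(l): print(nm,len(l),np.percentile(l,[3,50,97],axis=0).round(4).tolist())
    l=loc(band(.113,.13)); j=l[(abs(l[:,0])<.03)&(abs(l[:,1])<.035)]
    print("jig",len(j),cv2.minEnclosingCircle(j[:,:2].astype(np.float32)),np.percentile(j[:,2],[50,90]))
    q=band(.113,.13); l=loc(q); q=q[(abs(l[:,0])<.03)&(abs(l[:,1])<.035)]; print("   world",cv2.minEnclosingCircle(q[:,:2].astype(np.float32)))
    m=ok&(P[...,0]>.51)&(P[...,0]<.61)&(P[...,1]>-.43)&(P[...,1]<-.23)&(P[...,2]>.008)
    q=P[m]; g=F[m].sum(1); rc=cv2.minAreaRect(q[:,:2].astype(np.float32)); print("muddler rect",rc)
    vx=cv2.fitLine(q[q[:,2]>.02][:,:2].astype(np.float32),cv2.DIST_L2,0,.01,.01).ravel(); print(vx,np.degrees(np.arctan2(vx[1],vx[0])), "shaft top z",np.percentile(q[:,2],[50,90,98]))
    h=q[g<200]; print("head dark",h.mean(0),len(h))
E
python3 m2.py
```

```text
top plate ((0.5544620752334595, 0.19346565008163452), (0.20464368164539337, 0.2847306430339813), 4.6025261878967285) 2407 0.01225243177849511
[[0.4410000145435333, 0.3271999955177307], [0.46389999985694885, 0.043299999088048935], [0.667900025844574, 0.05979999899864197], [0.6449999809265137, 0.34360000491142273]]
 rack O [0.552456   0.21838504] yaw 4.602535 y [-0.08024303  0.9967754 ]
stop top 235 [[-0.0395, -0.0766, 0.1266], [0.0506, 0.0753, 0.1338], [0.0763, 0.0927, 0.1375]]
fin top 76 [[-0.0338, -0.0747, 0.1743], [-0.0244, -0.0671, 0.1824], [-0.0154, -0.0587, 0.1864]]
fin side 35 [[-0.0344, -0.0757, 0.1389], [-0.0259, -0.0707, 0.1541], [0.054, 0.0819, 0.1698]]
100-130 502 [[-0.0325, -0.0747, 0.101], [0.0185, 0.0144, 0.111], [0.0707, 0.0842, 0.127]]
jig 102 ((0.000704907113686204, -0.005485855042934418), 0.03769175708293915) [0.12119506 0.12457096]
   world ((0.5535992383956909, 0.21297325193881989), 0.037691906094551086)
muddler rect ((0.5726907253265381, -0.3315834105014801), (0.16990382969379425, 0.0632474422454834), 81.89154815673828)
[ 0.14059639  0.990067    0.5573246  -0.327
[... 628 characters left out ...]
728], [0.0476, -0.0782, 0.1816], [0.0554, -0.0739, 0.1855]]
fin side 120 [[0.0355, -0.0867, 0.1389], [0.0501, -0.0772, 0.1541], [0.0563, -0.0733, 0.171]]
100-130 767 [[0.0265, -0.0808, 0.1007], [0.0485, 0.0028, 0.1118], [0.0685, 0.0949, 0.1279]]
jig 33 ((0.029775945469737053, -0.0015632864087820053), 0.014450998976826668) [0.11898875 0.12276563]
   world ((0.5524234771728516, 0.23034623265266418), 0.014450999908149242)
muddler rect ((0.5586831569671631, -0.3294309377670288), (0.17554345726966858, 0.03652258962392807), 80.79293060302734)
[ 0.1455525   0.98935056  0.5636693  -0.32233614] 81.63072 shaft top z [0.02636609 0.03213252 0.03536486]
head dark [ 0.57599335 -0.25737904  0.02496771] 160
```

```bash
cat > m3.py <<'E'
from h import *
K3=np.ones((3,3))
tr={}
for n in ("top","scene"):
    c=dict(np.load(f"{n}.npz")); P,ok=cloud(c); F=c["frame"]
    z=P[...,2].astype(np.float32); flat=(cv2.dilate(z,K3)-cv2.erode(z,K3))<(.006 if n=="top" else .012)
    w=ok&(P[...,0]>.44)&(P[...,0]<.68)&(P[...,1]>.045)&(P[...,1]<.35)
    m=(w&flat&(abs(z-.0122)<.004)).astype(np.uint8)
    m=cv2.morphologyEx(m,cv2.MORPH_OPEN,K3)
    q=P[m>0]; rc=cv2.minAreaRect(q[:,:2].astype(np.float32)); print(n,"plate",rc,len(q))
    box=cv2.boxPoints(rc); e=[box[1]-box[0],box[2]-box[1]]; L=max(e,key=np.linalg.norm); L=L/np.linalg.norm(L)
    if L[1]<0: L=-L
    X=np.array([L[1],-L[0]]); O=np.array(rc[0])-(-.025)*L
    print(" O",O,"yaw",np.degrees(np.arctan2(X[1],X[0])))
    loc=lambda q: np.c_[(q[:,:2]-O)@X,(q[:,:2]-O)@L,q[:,2]]
    l=loc(P[w])
    for a,b,y0,y1,nm in ((.129,.140,.07,.13,"stop top"),(.172,.19,-.15,0,"fin top"),(.125,.137,-.15,-.04,"paddle top"),(.114,.128,-.035,.035,"jig rim"),(.104,.118,.036,.056,"saddle+"),(.104,.118,-.056,-.036,"saddle-")):
        t=l[(l[:,2]>a)&(l[:,2]<b)&(l[:,1]>y0)&(l[:,1]<y1)&(abs(l[:,0])<.04)]
        if len(t)<5: print(nm,len(t)); continue
        lo,hi=np.percentile(t,[3,97],axis=0); mid=(lo+hi)/2; wd=O+X*mid[0]+L*mid[1]
        print(nm,len(t),"lo",lo.round(4),"hi",hi.round(4),"mid",mid[:2].round(4),"world",wd.round(4))
    I=F[215:310,110:270] if n=="top" else F[225:350,350:470]
    tr[n]=cv2.resize(I,(400,int(400*I.shape[0]/I.shape[1])),interpolation=cv2.INTER_CUBIC)
cv2.imwrite("pics/rack.png",np.vstack(list(tr.values()))[:650])
E
python3 m3.py
```

```text
top plate ((0.553795576095581, 0.19211721420288086), (0.26674649119377136, 0.06632360816001892), 64.42195892333984) 143
 O [0.56458908 0.21466716] yaw -25.578043
stop top 146 lo [-0.0223  0.0927  0.1306] hi [0.0186 0.1044 0.1375] mid [-0.0019  0.0986] world [0.6055 0.3044]
fin top 76 lo [-0.009  -0.0774  0.1743] hi [ 0.0095 -0.0658  0.1864] mid [ 0.0002 -0.0716] world [0.5339 0.15  ]
paddle top 73 lo [-0.0192 -0.0774  0.127 ] hi [ 0.0188 -0.0654  0.1367] mid [-0.0002 -0.0714] world [0.5336 0.1504]
jig rim 122 lo [-0.02   -0.01    0.1151] hi [0.0183 0.0297 0.1259] mid [-0.0008  0.0098] world [0.5681 0.2239]
saddle+ 61 lo [-0.0237  0.0407  0.1048] hi [0.0211 0.0507 0.1136] mid [-0.0013  0.0457] world [0.5832 0.2565]
saddle- 59 lo [-0.0227 -0.0489  0.1047] hi [ 0.0217 -0.0394  0.1139] mid [-0.0005 -0.0441] world [0.5451 0.1751]
scene plate ((0.5582969188690186, 0.19405338168144226), (0.2889241576194763, 0.07297694683074951), 65.92372131347656) 1188
 O [0.56849573 0.21687846] yaw -24.076283
stop top 108 lo [-0.0239  0.0905  0.1296] hi [0.0197 0.1021 0.1377] mid [-0.0021  0.0963] world [0.6059 0.3057]
fin top 64 lo [-0.0141 -0.0797  0.1728] hi [ 0.0055 -0.0666  0.1855] mid [-0.0043 -0.0732] world [0.5347 0.1519]
paddle top 78 lo [-0.024  -0.0793  0.1253] hi [ 0.0152 -0.066   0.1363] mid [-0.0044 -0.0726] world [0.5349 0.1523]
jig rim 153 lo [-0.024  -0.0123  0.1143] hi [0.0166 0.0277 0.1242] mid [-0.0037  0.0077] world [0.5683 0.2254]
saddle+ 41 lo [-0.0237  0.0383  0.1044] hi [0.0193 0.0496 0.1132] mid [-0.0022  0.0439] world [0.5844 0.2579]
saddle- 35 lo [-0.027  -0.052   0.1046] hi [ 0.0167 -0.041   0.1122] mid [-0.0052 -0.0465] world [0.5448 0.1765]
```

```bash
python3 -m pendant '[[[-0.3,0.3,-0.2,0,0,0,1],[-0.8,0.9,-0.1,0,0,0,1],[-0.87,0.99,0,0,0,0,1],[-0.87,0.99,0,0,0,0,1],[-0.87,0.99,0,0,0,0,1],[-0.87,0.99,0,0,0,0,1],[-0.87,0.99,-0.2,0,0,0,1],[-0.87,0.99,-0.2,0,0,0,1]]]' 30
python3 -m pendant '[[[-0.87,0.99,-0.2,0,0,0,1],[-0.87,0.99,-0.2,0,0,0,1],[-0.87,0.99,0,0,0,0,1],[-0.87,0.99,0,0,0,0,1],[-0.87,0.99,0,0,0,0,1],[-0.87,0.99,0,0,0,0,1],[-0.87,0.99,0,0,0,0,1],[-0.87,0.99,0,0,0,0,1]]]'
python3 -m pendant '[[[-0.87,0.99,0,0,0,0,1],[-0.87,0.99,0,0,0,0,1],[-0.87,0.99,0,0,0,0,1],[-0.87,0.99,0,0,0,0,1],[-0.87,0.99,0,0,0,0,1],[-0.87,0.99,0,0,0,0,1],[-0.87,0.99,0,0,0,0,1],[-0.87,0.99,0,0,0,0,1]]]'
python3 -m pendant '[[[-0.87,0.99,0,0,0,0,1],[-0.87,0.99,0,0,0,0,1],[-0.87,0.99,0,0,0,0,1],[-0.87,0.99,0,0,0,0,1],[-0.87,0.99,0,0,0,0,1],[-0.87,0.99,0,0,0,0,1],[-0.87,0.99,0,0,0,0,1],[-0.87,0.99,0,0,0,0,1]]]'
cat >> h.py <<'E'
def go(p,yaw,pitch_deg=0):
    """tool-frame step to a tool-down pose with yaw, leaning by pitch about tool y; translation along the CURRENT axes and along the final axes"""
    s=r.get_state(); A=R.from_euler('xyz',s["eef_rot"],degrees=True); B=R.from_euler('xyz',[180,0,yaw],degrees=True)*R.from_euler('y',pitch_deg,degrees=True)
    d=np.array(p)-s["tcp_pos"]
    print("t",round(s["time_s"],2),"tcp",s["tcp_pos"].round(4),"rot",s["eef_rot"].round(2),"w",round(s["gripper_width"],4),"gf",round(s["gripper_force"],1),"F",s["contact_force"].round(1))
    print(" shift units, current axes",(A.inv().apply(d)/.02).round(2),"final axes",(B.inv().apply(d)/.02).round(2),"turn units",(np.degrees((A.inv()*B).as_rotvec())/4).round(2),"joints",s["joints"].round(0))
E
python3 -c "
from h import *
go([.5682,.2247,.27],-114.9)"
```

```text
time_s: 0.9
tcp_pos: [0.3013, -0.4551, 0.2628]
eef_rot: [180.0, 0.0, -160.0]
contact_force: [0.3, -0.7, 0.3]
gripper_width: 0.0875
gripper_force: 0.0
time_s: 1.7
tcp_pos: [0.3776, -0.2587, 0.2708]
eef_rot: [-180.0, 0.0, -160.0]
contact_force: [0.4, -0.2, 0.4]
gripper_width: 0.0879
gripper_force: 0.0
time_s: 2.5
tcp_pos: [0.4539, -0.0623, 0.2709]
eef_rot: [180.0, 0.0, -159.9]
contact_force: [0.3, -0.3, 0.0]
gripper_width: 0.0873
gripper_force: 0.0
time_s: 3.3
tcp_pos: [0.5305, 0.1342, 0.2708]
eef_rot: [180.0, 0.0, -159.9]
contact_force: [0.4, 0.1, -0.4]
gripper_width: 0.0876
gripper_force: 0.0
t 3.3 tcp [0.5305 0.1342 0.2708] rot [ 1.7999e+02  1.0000e-02 -1.5995e+02] w 0.0876 gf 0.0 F [ 0.4  0.1 -0.4]
 shift units, current axes [-3.32  3.6   0.04] final axes [-4.9   0.19  0.04] turn units [  0.     0.   -11.26] joints [  35.    8.  -14.   -0.  -69. -105.]
```

```bash
python3 -m pendant '[[[-0.87,0.95,0,0,0,0,1],[-0.87,0.95,0,0,0,0,1],[-0.87,0.95,0,0,0,0,1],[-0.7,0.75,0,0,0,0,1],[0,0,0,0,0,-1,1],[0,0,0,0,0,-1,1],[0,0,0,0,0,-1,1],[0,0,0,0,0,-1,1]]]'
python3 -m pendant '[[[0,0,0,0,0,-1,1],[0,0,0,0,0,-1,1],[0,0,0,0,0,-1,1],[0,0,0,0,0,-1,1],[0,0,0,0,0,-1,1],[0,0,0,0,0,-1,1],[0,0,0,0,0,-1,1],[0,0,0,0,0,-0.25,1]]]'
python3 - <<'E'
from h import *
s=r.get_state(); c=vision.capture("wrist"); cv2.imwrite("pics/w1.png",c["frame"]); P,ok=cloud(c,s)
print(c["hand_eye"].round(3).tolist())
go([.5682,.2247,.27],-114.9)
z=P[...,2]; print(ok.mean())
O=np.array([.5644,.2163]); L=np.array([.421,.907]); X=np.array([.907,-.421])
l=np.c_[(P[ok][:,:2]-O)@X,(P[ok][:,:2]-O)@L,P[ok][:,2]]
for a,b,y0,y1,nm in ((.129,.140,.07,.13,"stop top"),(.172,.19,-.15,0,"fin top"),(.125,.137,-.15,-.04,"paddle top"),(.114,.128,-.035,.035,"jig rim"),(.104,.118,.036,.056,"saddle+"),(.104,.118,-.056,-.036,"saddle-")):
    t=l[(l[:,2]>a)&(l[:,2]<b)&(l[:,1]>y0)&(l[:,1]<y1)&(abs(l[:,0])<.04)]
    if len(t)<5: print(nm,len(t)); continue
    lo,hi=np.percentile(t,[2,98],axis=0); mid=(lo+hi)/2; print(nm,len(t),"lo",lo.round(4),"hi",hi.round(4),"mid",mid[:2].round(4),"world",(O+X*mid[0]+L*mid[1]).round(4))
E
```

```text
time_s: 4.1
tcp_pos: [0.5679, 0.2238, 0.2705]
eef_rot: [180.0, -0.0, -143.8]
contact_force: [-0.3, 0.4, -0.3]
gripper_width: 0.0876
gripper_force: 0.0
time_s: 4.9
tcp_pos: [0.5679, 0.2237, 0.2706]
eef_rot: [180.0, -0.0, -114.9]
contact_force: [-0.2, -0.8, -0.2]
gripper_width: 0.0877
gripper_force: 0.0
[[0.002, 0.967, 0.256, 0.068], [1.0, -0.001, -0.001, 0.001], [-0.0, 0.256, -0.967, -0.135], [0.0, 0.0, 0.0, 1.0]]
t 4.95 tcp [0.568  0.2236 0.2706] rot [ 179.99   -0.   -114.9 ] w 0.0875 gf 0.0 F [-0.9 -0.1  0. ]
 shift units, current axes [-0.05  0.01  0.03] final axes [-0.05  0.01  0.03] turn units [ 0. -0.  0.] joints [ 40.  14.  -6.  -0. -70. -65.]
0.995986328125
stop top 338 lo [-0.0223  0.096   0.1312] hi [0.0192 0.1011 0.1338] mid [-0.0016  0.0985] world [0.6044 0.3063]
fin top 951 lo [-0.0106 -0.0805  0.1793] hi [ 0.0083 -0.0689  0.1829] mid [-0.0011 -0.0747] world [0.5319 0.149 ]
paddle top 553 lo [-0.0208 -0.0803  0.1303] hi [ 0.0185 -0.0689  0.1344] mid [-0.0012 -0.0746] world [0.5319 0.1492]
jig rim 889 lo [-0.0213 -0.0138  0.1146] hi [0.0179 0.0259 0.1218] mid [-0.0017  0.0061] world [0.5654 0.2225]
saddle+ 354 lo [-0.0245  0.0371  0.1042] hi [0.0216 0.0471 0.1098] mid [-0.0014  0.0421] world [0.5808 0.2551]
saddle- 394 lo [-0.0241 -0.0524  0.1043] hi [ 0.0215 -0.0428  0.1099] mid [-0.0013 -0.0476] world [0.5432 0.1737]
```

View pics/w1.png

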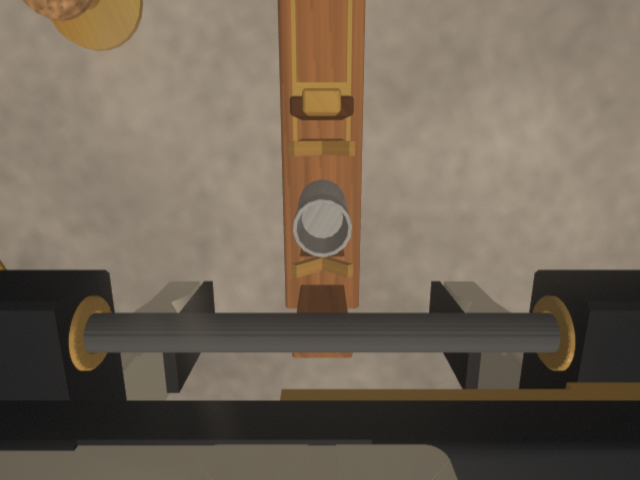

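The wrist view shows the jigger rim at (322,228), centred between the fingers, with the keeper fin at (322,100) on the rack axis. Descending to grasp it.

```bash
python3 -m pendant '[[[0,0,1,0,0,0,1],[0,0,1,0,0,0,1],[0,0,1,0,0,0,1],[0,0,1,0,0,0,1],[0,0,1,0,0,0,1],[0,0.04,1,0,0,0,1],[0,0,1,0,0,0,1],[0,0,0.88,0,0,0,1]]]'
python3 -m pendant '[[[0,0,0,0,0,0,1],[0,0,0,0,0,0,-1],[0,0,0,0,0,0,-1],[0,0,0,0,0,0,-1],[0,0,0,0,0,0,-1],[0,0,0,0,0,0,-1],[0,0,0,0,0,0,-1],[0,0,0,0,0,0,-1]]]' 20
python3 -c "
from h import *
go([.5682,.2247,.27],-114.9)"
```

```text
time_s: 5.75
tcp_pos: [0.5671, 0.2237, 0.112]
eef_rot: [180.0, -0.0, -115.1]
contact_force: [0.5, 0.1, -0.2]
gripper_width: 0.0878
gripper_force: 0.0
time_s: 6.55
tcp_pos: [0.5676, 0.2236, 0.1132]
eef_rot: [-180.0, 0.0, -115.0]
contact_force: [0.0, -1.4, 0.5]
gripper_width: 0.0417
gripper_force: 20.0
t 6.55 tcp [0.5676 0.2236 0.1132] rot [-1.7998e+02  2.0000e-02 -1.1496e+02] w 0.0417 gf 20.0 F [ 0.  -1.4  0.5]
 shift units, current axes [-0.07 -0.01 -7.84] final axes [-0.06 -0.01 -7.84] turn units [-0.    0.01 -0.01] joints [ 40.  21. -18.   0. -51. -65.]
```

```bash
python3 -m pendant '[[[0,0,-0.4,0,0,0,-1],[0,0,-0.8,0,0,0,-1],[0,0,-1,0,0,0,-1],[0,0,-1,0,0,0,-1],[0,0,-1,0,0,0,-1],[0,0,-1,0,0,0,-1],[0,0,-0.8,0,0,0,-1],[0,0,-0.4,0,0,0,-1]]]'
python3 -m pendant '[[[0.3,-0.3,0,0,0,0,-1],[0.7,-0.8,0,0,0,0,-1],[0.9,-1,0,0,0,0,-1],[0.9,-1,0,0,0,0,-1],[0.9,-1,0,0,0,0,-1],[0.9,-1,0,0,0,0,-1],[0.9,-1,0,0,0,0,-1],[0.9,-1,0,0,0,0,-1]]]'
python3 -m pendant '[[[0.9,-1,0.4,0,0,0,-1],[0.9,-1,0.4,0,0,0,-1],[0.67,-0.8,0.5,0,0,0,-1],[0,0,0.5,0,0,0,-1],[0,0,0.5,0,0,0,-1],[0,0,0.3,0,0,0,-1],[0,0,0,0,0,0,-1],[0,0,0,0,0,0,-1]]]'
python3 - <<'E'
from h import *
go([.6726,-.0207,.1612],-114.9)
for n in("scene","top"):
    c=vision.capture(n); P,ok=cloud(c); np.savez(n+"2.npz",**c)
    if n=="scene": cv2.imwrite("pics/s2.png",cv2.resize(c["frame"][200:340,210:390],None,fx=3,fy=3,interpolation=cv2.INTER_CUBIC))
E
```

```text
time_s: 7.35
tcp_pos: [0.5677, 0.2237, 0.2429]
eef_rot: [-179.9, 0.1, -115.0]
contact_force: [0.7, -0.3, -1.5]
gripper_width: 0.0417
gripper_force: 20.0
time_s: 8.15
tcp_pos: [0.6418, 0.0459, 0.2395]
eef_rot: [179.9, -0.1, -115.0]
contact_force: [0.0, 0.2, -2.1]
gripper_width: 0.0415
gripper_force: 20.0
time_s: 8.95
tcp_pos: [0.672, -0.0201, 0.1892]
eef_rot: [-180.0, 0.0, -114.9]
contact_force: [0.1, -0.4, -0.8]
gripper_width: 0.0418
gripper_force: 20.0
t 8.95 tcp [ 0.672  -0.0201  0.1892] rot [-179.99    0.   -114.9 ] w 0.0418 gf 20.0 F [ 0.1 -0.4 -0.8]
 shift units, current axes [ 0.01 -0.04  1.4 ] final axes [ 0.01 -0.04  1.4 ] turn units [-0.  0.  0.] joints [ 15.  23.  -4.   0. -63. -40.]
```

View pics/s2.png

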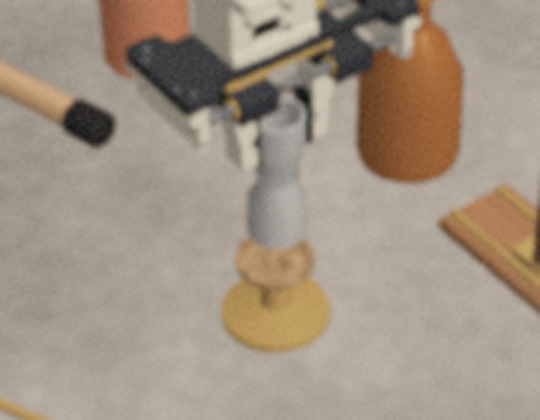

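The jigger (bottom centre about (276,238) in the crop) hangs centred above the stand top at (275,262). Setting it down.

```bash
python3 -m pendant '[[[0,-0.04,0.4,0,0,0,-1],[0,0,0.4,0,0,0,-1],[0,0,0.3,0,0,0,-1],[0,0,0.2,0,0,0,-1],[0,0,0.08,0,0,0,-1],[0,0,0.03,0,0,0,-1],[0,0,0,0,0,0,-1],[0,0,0,0,0,0,-1]]]'
python3 -m pendant '[[[0,0,0,0,0,0,-0.3],[0,0,0,0,0,0,0],[0,0,0,0,0,0,0.5],[0,0,0,0,0,0,1],[0,0,0,0,0,0,1],[0,0,0,0,0,0,1],[0,0,-0.3,0,0,0,1],[0,0,-0.8,0,0,0,1]]]'
python3 -m pendant '[[[0,0,-1,0,0,0,1],[0,0,-1,0,0,0,1],[0,0,-1,0,0,0,1],[0,0,-0.9,0,0,0,1],[0,0,-0.5,0,0,0,1],[0,0,0,0,0,0,1],[0,0,0,0,0,0,1],[0,0,0,0,0,0,1]]]'
python3 - <<'E'
from h import *
go([.5319,.1495,.27],-114.9)
s=r.get_state(); c=vision.capture("wrist"); P,ok=cloud(c,s)
for n,(P,ok) in dict(wrist=(P,ok),scene=cloud(vision.capture("scene"))).items():
  q=P[ok]; q=q[(np.hypot(q[:,0]-.6726,q[:,1]+.02)<.06)]
  t=q[(q[:,2]>.155)&(q[:,2]<.178)]; b=q[(q[:,2]<.063)&(q[:,2]>.054)]
  for k in (t,b):
    if len(k)>5: print(n,len(k),cv2.minEnclosingCircle(k[:,:2].astype(np.float32)),np.percentile(k[:,2],[5,50,95]).round(4))
E
```

```text
time_s: 9.85
tcp_pos: [0.6727, -0.0212, 0.1612]
eef_rot: [-180.0, 0.0, -115.0]
contact_force: [-1.9, -0.4, 4.1]
gripper_width: 0.0415
gripper_force: 20.0
time_s: 10.65
tcp_pos: [0.6719, -0.0212, 0.1817]
eef_rot: [179.9, -0.1, -115.0]
contact_force: [0.2, 0.7, -0.5]
gripper_width: 0.085
gripper_force: 0.0
time_s: 11.45
tcp_pos: [0.6722, -0.0212, 0.2694]
eef_rot: [179.9, -0.1, -115.0]
contact_force: [0.6, 0.8, -1.3]
gripper_width: 0.0875
gripper_force: 0.0
t 11.45 tcp [ 0.6722 -0.0212  0.2694] rot [ 1.7990e+02 -5.0000e-02 -1.1497e+02] w 0.0875 gf 0.0 F [ 0.6  0.8 -1.3]
 shift units, current axes [-4.77  9.96 -0.02] final axes [-4.79  9.96 -0.03] turn units [ 0.02 -0.01 -0.02] joints [ 15.  20.   2.  -0. -73. -40.]
wrist 1674 ((0.670620322227478, -0.022136008366942406), 0.02106453850865364) [0.1568 0.1678 0.1694]
wrist 1164 ((0.6710159182548523, -0.02199968323111534), 0.030029501765966415) [0.0571 0.0586 0.06  ]
scene 234 ((0.6739073395729065, -0.019338104873895645), 0.02381354197859764) [0.156  0.1641 0.1711]
scene 169 ((0.6747115850448608, -0.019245268777012825), 0.03248974308371544) [0.0563 0.0599 0.0625]
```

Jigger stands centred within 1 mm. Now the keeper is pulled out.

```bash
python3 -m pendant '[[[-0.2,0.5,0,0,0,0,1],[-0.45,0.9,0,0,0,0,1],[-0.5,1,0,0,0,0,1],[-0.5,1,0,0,0,0,1],[-0.5,1,0,0,0,0,1],[-0.5,1,0,0,0,0,1],[-0.5,1,0,0,0,0,1],[-0.5,1,0,0,0,0,1]]]'
python3 -m pendant '[[[-0.5,1,0,0,0,0,1],[-0.5,1,0.3,0,0,0,1],[-0.25,0.5,0.5,0,0,0,1],[0,0,1,0,0,0,1],[0,0,1,0,0,0,1],[0,0,1,0,0,0,1],[0,0,0.8,0,0,0,1],[0,0,0.5,0,0,0,1]]]'
python3 - <<'E'
from h import *
go([.5341,.1510,.163],-114.9)
E
```

```text
time_s: 12.35
tcp_pos: [0.5675, 0.109, 0.2709]
eef_rot: [-180.0, 0.0, -114.9]
contact_force: [0.2, -0.2, 0.1]
gripper_width: 0.0872
gripper_force: 0.0
time_s: 13.15
tcp_pos: [0.5333, 0.1512, 0.1671]
eef_rot: [179.9, -0.1, -114.9]
contact_force: [0.5, -0.6, -0.1]
gripper_width: 0.0874
gripper_force: 0.0
t 13.15 tcp [0.5333 0.1512 0.1671] rot [ 1.7993e+02 -9.0000e-02 -1.1494e+02] w 0.0874 gf 0.0 F [ 0.5 -0.6 -0.1]
 shift units, current axes [-0.01 -0.04  0.21] final axes [-0.01 -0.04  0.21] turn units [ 0.02 -0.02 -0.01] joints [ 36.  13. -21.  -0. -56. -61.]
```

```bash
python3 -m pendant '[[[0,-0.04,0.2,0,0,0,0],[0,0,0,0,0,0,-1],[0,0,0,0,0,0,-1],[0,0,0,0,0,0,-1],[0,0,0,0,0,0,-1],[0,0,0,0,0,0,-1],[0,0,0,0,0,0,-1],[0,0,0,0,0,0,-1]]]' 20
python3 -m pendant '[[[0.2,0,0,0,0,0,-1],[0.3,0,0,0,0,0,-1],[0.4,0,0,0,0,0,-1],[0.4,0,0,0,0,0,-1],[0.3,0,0,0,0,0,-1],[0.2,0,0,0,0,0,-1],[0,0,0,0,0,0,-1],[0,0,0,0,0,0,-1]]]'
python3 - <<'E'
from h import *
go([.5341,.1510,.163],-114.9)
P,ok=cloud(vision.capture("top")); O=np.array([.5644,.2163]); L=np.array([.421,.907]); X=np.array([.907,-.421])
s=r.get_state(); print("tool rack xy",(s["tcp_pos"][:2]-O)@X,(s["tcp_pos"][:2]-O)@L)
E
```

```text
time_s: 13.95
tcp_pos: [0.5353, 0.1509, 0.1648]
eef_rot: [-180.0, 0.0, -115.0]
contact_force: [0.8, 0.6, 0.0]
gripper_width: 0.0294
gripper_force: 0.0
time_s: 14.75
tcp_pos: [0.5192, 0.1179, 0.1647]
eef_rot: [179.9, -0.1, -115.0]
contact_force: [-6.4, 1.2, 3.6]
gripper_width: 0.0196
gripper_force: 20.0
t 14.75 tcp [0.5192 0.1179 0.1647] rot [ 1.7993e+02 -6.0000e-02 -1.1497e+02] w 0.0196 gf 20.0 F [-6.4  1.2  3.6]
 shift units, current axes [-1.82  0.02  0.08] final axes [-1.82  0.02  0.09] turn units [ 0.02 -0.02 -0.02] joints [ 34.  11. -24.  -0. -55. -59.]
tool rack xy 0.00044337792199354136 -0.10830989929612932
```

```bash
python3 -m pendant '[[[0,0,0,0,0,0,0],[0,0,0,0,0,0,0.5],[0,0,0,0,0,0,1],[0,0,-0.6,0,0,0,1],[0,0,-1,0,0,0,1],[0,0,-1,0,0,0,1],[0,0,-1,0,0,0,1],[0,0,-1,0,0,0,1]]]'
python3 -m pendant '[[[0.3,-0.2,-0.6,0,0,0,1],[0.7,-0.4,-0.1,0,0,0,1],[1,-0.55,0,0,0,0,1],[1,-0.55,0,0,0,0,1],[1,-0.55,0,0,0,0,1],[1,-0.55,0,0,0,0,1],[1,-0.55,0,0,0,0,1],[1,-0.55,0,0,0,0,1]]]'
python3 -m pendant '[[[1,-0.56,0,0,0,0,1],[1,-0.56,0,0,0,0,1],[1,-0.56,0,0,0,0,1],[1,-0.56,0,0,0,0,1],[1,-0.56,0,0,0,0,1],[1,-0.56,0,0,0,0,1],[1,-0.56,0,0,0,0,1],[1,-0.56,0,0,0,0,1]]]'
python3 -m pendant '[[[1,-0.56,0,0,0,0,1],[1,-0.56,0,0,0,0,1],[1,-0.56,0,0,0,0,1],[0.8,-0.4,0,0,0,-0.2,1],[0,0,0,0,0,-1,1],[0,0,0,0,0,-1,1],[0,0,0,0,0,-1,1],[0,0,0,0,0,-1,1]]]'
cat > mud.py <<'E'
from h import *
s=r.get_state(); go([.5536,-.3531,.27],-98.2)
for n in ("wrist","top","scene"):
    c=vision.capture(n); P,ok=cloud(c,s); F=c["frame"]
    if n=="wrist": cv2.imwrite("pics/w3.png",F)
    q0=ok&(np.hypot(P[...,0]-.557,P[...,1]+.3293)<.098)&(P[...,2]>.006)&(P[...,2]<.045)
    q=P[q0]; 
    if len(q)<50: print(n,len(q)); continue
    a=np.array([.557,-.3293]); 
    for _ in range(6):  # ridge fit: keep points above .02
        t=q[q[:,2]>.022]; vx,vy,_,_=cv2.fitLine(t[:,:2].astype(np.float32),cv2.DIST_HUBER,0,.001,.001).ravel(); 
        break
    d=np.array([vx,vy]); d=d if d[1]>0 else -d; N=np.array([d[1],-d[0]])
    l=np.c_[(q[:,:2]-a)@d,(q[:,:2]-a)@N,q[:,2]]
    lo,hi=np.percentile(l[:,0],[.5,99.5]); 
    # across profile by segments
    for u0,u1 in ((-.065,-.03),(-.03,.01),(.01,.045),(.052,.08)):
        k=l[(l[:,0]>u0)&(l[:,0]<u1)]; top=k[k[:,2]>np.percentile(k[:,2],80)]
        print(n,(u0,u1),len(k),"across lo/hi",np.percentile(k[:,1],[2,98]).round(4),"ridge",top[:,1].mean().round(4),"ztop",np.percentile(k[:,2],95).round(4))
    dk=l[F[q0].sum(1)<180]; print(n,"yaw",np.degrees(np.arctan2(d[1],d[0])).round(2),"ends",lo.round(4),hi.round(4),"ctr",(lo+hi)/2,"dark from",np.percentile(dk[:,0],[3]) if len(dk) else None)
    m=ok&(np.hypot(P[...,0]-.442,P[...,1]+.2856)<.085)&(P[...,2]>.03)&(P[...,2]<.12); k=P[m]; h=k[np.hypot(k[:,0]-.442,k[:,1]+.2856)>.044]
    if len(h): print("handle",np.percentile(h,[2,98],axis=0).round(3).tolist())
# fin check
O=np.array([.5644,.2163]); L=np.array([.421,.907]); X=np.array([.907,-.421])
for n in("top","scene"):
    P,ok=cloud(vision.capture(n)); q=P[ok]; l=np.c_[(q[:,:2]-O)@X,(q[:,:2]-O)@L,q[:,2]]
    t=l[(l[:,2]>.172)&(l[:,2]<.19)&(abs(l[:,0])<.03)&(l[:,1]<-.03)&(l[:,1]>-.2)]; print(n,"fin",((t.min(0)+t.max(0))/2).round(4),t.mean(0).round(4))
E
python3 mud.py
```

```text
time_s: 15.6
tcp_pos: [0.5203, 0.1182, 0.2586]
eef_rot: [-180.0, 0.0, -115.0]
contact_force: [0.4, -0.5, -0.0]
gripper_width: 0.0785
gripper_force: 0.0
time_s: 16.4
tcp_pos: [0.531, -0.0437, 0.2699]
eef_rot: [179.9, -0.1, -115.0]
contact_force: [0.3, 0.1, -0.2]
gripper_width: 0.0875
gripper_force: 0.0
time_s: 17.2
tcp_pos: [0.5444, -0.2264, 0.2697]
eef_rot: [179.9, -0.0, -115.0]
contact_force: [0.2, -0.2, 0.4]
gripper_width: 0.0876
gripper_force: 0.0
time_s: 18.0
tcp_pos: [0.5498, -0.312, 0.2696]
eef_rot: [179.9, 0.0, -98.0]
contact_force: [0.4, -0.2, 0.1]
gripper_width: 0.0879
gripper_force: 0.0
t 18.0 tcp [ 0.5498 -0.312   0.2696] rot [ 1.7988e+02  2.0000e-02 -9.8040e+01] w 0.0879 gf 0.0 F [ 0.4 -0.2  0.1]
 shift units, current axes [ 2.01 -0.48 -0.02] final axes [ 2.01 -0.48 -0.02] turn units [0.03 0.01 0.04] joints [-12.  16.  -3.  -0. -71.   4.]
wrist (-0.065, -0.03) 1185 across lo/hi [-0.0138  0.011 ] ridge -0.0009 ztop 0.0291
wrist (-0.03, 0.01) 1636 across lo/hi [-0.0958  0.097 ] ridge -0.0086 ztop 0.0382
wrist (0.01, 0.045) 1369 across lo/hi [-0.0844  0.0955] ridge -0.0249 z
[... 596 characters left out ...]
e(k[:,2],80)]
                                               ~~~~~~~~~~~~~^^^^^^^^^^^
    return _quantile_unchecked(
        a, q, axis, out, overwrite_input, method, keepdims, weights)
    return _ureduce(a,
                    func=_quantile_ureduce_func,
    ...<5 lines>...
                    overwrite_input=overwrite_input,
                    method=method)
    r = func(a, **kwargs)
    result = _quantile(arr,
                       quantiles=q,
    ...<2 lines>...
                       out=out,
                       weights=wgt)
    slices_having_nans = np.isnan(arr[-1, ...])
                                  ~~~^^^^^^^^^
IndexError: index -1 is out of bounds for axis 0 with size 0
```

View pics/w3.png

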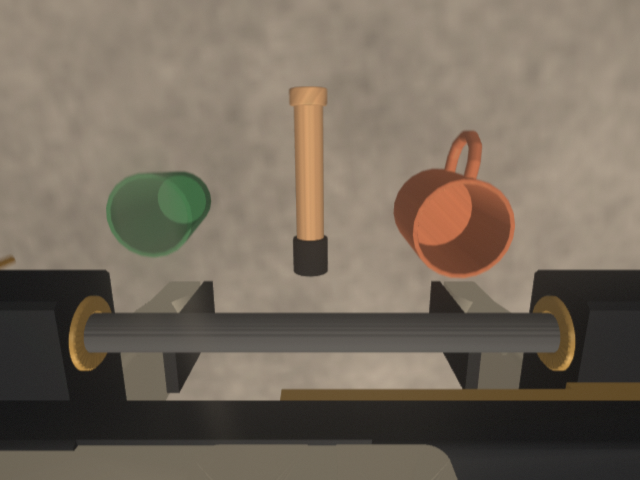

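The wrist view shows the muddler's butt at (308,96) and head end at (310,270), with the tumbler to the left and the mug, handle upward, to the right. Its axis is nearly parallel to the image column. I'll redo the fit with a tighter mask.

```bash
cat > mud.py <<'E'
from h import *
s=r.get_state()
for n in ("wrist","top","scene"):
    c=vision.capture(n) if n=="wrist" else dict(np.load(n+".npz")); P,ok=cloud(c,s); F=c["frame"]
    a=np.array([.557,-.3293]); th=np.radians(81.8); d=np.array([np.cos(th),np.sin(th)])
    for _ in range(4):
        N=np.array([d[1],-d[0]]); U=(P[...,:2]-a)@d; V=(P[...,:2]-a)@N
        q0=ok&(abs(U)<.095)&(abs(V)<.024)&(P[...,2]>.012)&(P[...,2]<.042)
        sh=q0&(abs(U+.01)<.055); k=np.c_[U[sh],V[sh]]
        b=np.arange(-.065,.046,.01); mids=[(.5*(np.percentile(v,3)+np.percentile(v,97))) for lo in b[:-1] for v in [k[(k[:,0]>lo)&(k[:,0]<lo+.01),1]] if len(v)>4]
        us=[lo+.005 for lo in b[:-1] if ((k[:,0]>lo)&(k[:,0]<lo+.01)).sum()>4]
        m,cc=np.polyfit(us,mids,1); d=d+m*N; d/=np.linalg.norm(d); a=a+cc*N
    u=U[q0]; lo,hi=np.percentile(u,[.7,99.3]); dk=u[F[q0].sum(1)<180]; pl=u[F[q0].sum(1)>=180]
    ctr=a+d*(lo+hi)/2
    print(n,q0.sum(),"yaw",np.degrees(np.arctan2(d[1],d[0])).round(2),"len",(hi-lo).round(4),"ctr",ctr.round(4),"head edge",(a+d*(np.percentile(pl,98))).round(4),"->ctr by edge",(a+d*(np.percentile(pl,98)-.05)).round(4),"ztop",np.percentile(P[sh][:,2],[50,90]).round(4))
    for nm,x,y,rr,z0,z1 in (("mug",.442,-.2856,.055,.085,.095),("tumb",.683,-.332,.05,.08,.09)):
        t=P[ok&(np.hypot(P[...,0]-x,P[...,1]-y)<rr)&(P[...,2]>z0)&(P[...,2]<z1)]
        if len(t)>5: print("  ",nm,cv2.minEnclosingCircle(t[:,:2].astype(np.float32)))
O=np.array([.5644,.2163]); L=np.array([.421,.907]); X=np.array([.907,-.421])
for n in("top","scene"):
    P,ok=cloud(vision.capture(n)); q=P[ok]; l=np.c_[(q[:,:2]-O)@X,(q[:,:2]-O)@L,q[:,2]]
    t=l[(l[:,2]>.172)&(l[:,2]<.19)&(abs(l[:,0])<.03)&(l[:,1]<-.03)&(l[:,1]>-.2)]; print(n,"fin",len(t),t.mean(0).round(4) if len(t) else "")
E
python3 mud.py
```

```text
wrist 5744 yaw 82.03 len 0.1668 ctr [ 0.5564 -0.3322] head edge [ 0.5635 -0.2818] ->ctr by edge [ 0.5565 -0.3313] ztop [0.0268 0.0287]
   mug ((0.44020387530326843, -0.28854137659072876), 0.04019683599472046)
   tumb ((0.6814596056938171, -0.3338955342769623), 0.03429635614156723)
top 967 yaw 81.7 len 0.1683 ctr [ 0.5575 -0.329 ] head edge [ 0.5681 -0.2562] ->ctr by edge [ 0.5609 -0.3057] ztop [0.0271 0.0311]
   mug ((0.4420486092567444, -0.2855566442012787), 0.04040663689374924)
   tumb ((0.6826699376106262, -0.33247900009155273), 0.034362372010946274)
scene 610 yaw 81.98 len 0.1706 ctr [ 0.5618 -0.3286] head edge [ 0.5732 -0.2476] ->ctr by edge [ 0.5662 -0.2971] ztop [0.0264 0.0308]
   mug ((0.44422248005867004, -0.28553488850593567), 0.04340516775846481)
   tumb ((0.6832060813903809, -0.3296530842781067), 0.03700631484389305)
top fin 73 [ 0.     -0.1068  0.1823]
scene fin 61 [ 0.0016 -0.1038  0.18  ]
```

```bash
python3 -m pendant '[[[0.5,-0.1,0,0,-1,0,0.4],[0.5,-0.1,0,0,-1,0,0.4],[0.5,-0.1,0,0,-1,0,0.4],[0,0,0,0,-1,0,0.4],[0,0,0,0,-1,0,0.4],[0,0,0,0,-1,0,0.4],[0,0,0,0,-1,0,0.4],[0,0,0,0,-1,0,0.4]]]'
python3 -m pendant '[[[0,0,0,0,-1,0,0.4],[0,0,0,0,0,0,0.4],[0,0,0,0,0,0,0.4],[0,0,0,0,0,0,0.4],[0,0,0,0,0,0,0.4],[0,0,0,0,0,0,0.4],[0,0,0,0,0,0,0.4],[0,0,0,0,0,0,0.4]]]'
python3 - <<'E'
from h import *
go([.5534,-.3558,.12],-98.1,-36)
go([.5534,-.3558,.0274],-98.1,-36)
E
```

```text
time_s: 19.05
tcp_pos: [0.5527, -0.3417, 0.2687]
eef_rot: [180.0, 32.2, -98.2]
contact_force: [0.6, 0.5, 0.5]
gripper_width: 0.0613
gripper_force: 0.0
time_s: 19.85
tcp_pos: [0.5529, -0.341, 0.2689]
eef_rot: [-180.0, 36.0, -98.1]
contact_force: [0.4, 0.6, -0.7]
gripper_width: 0.0616
gripper_force: 0.0
t 19.85 tcp [ 0.5529 -0.341   0.2689] rot [-179.98   35.98  -98.12] w 0.0616 gf 0.0 F [ 0.4  0.6 -0.7]
 shift units, current axes [ 4.96 -0.13  5.6 ] final axes [ 4.97 -0.13  5.6 ] turn units [-0.01 -0.   -0.  ] joints [-34.  29.  21. -32. -98.  26.]
t 19.85 tcp [ 0.5529 -0.341   0.2689] rot [-179.98   35.98  -98.12] w 0.0616 gf 0.0 F [ 0.4  0.6 -0.7]
 shift units, current axes [ 7.68 -0.12  9.34] final axes [ 7.69 -0.13  9.34] turn units [-0.01 -0.   -0.  ] joints [-34.  29.  21. -32. -98.  26.]
```

```bash
python3 -m pendant '[[[0.4,-0.03,0.4,0,0,0,0.4],[0.8,-0.02,0.9,0,0,0,0.4],[0.8,-0.02,0.9,0,0,0,0.4],[0.8,-0.02,0.9,0,0,0,0.4],[0.8,-0.02,0.9,0,0,0,0.4],[0.8,-0.02,0.9,0,0,0,0.4],[0.56,0,0.7,0,0,0,0.4],[0,0,0,0,0,0,0.4]]]'
python3 - <<'E'
from h import *
go([.5534,-.3558,.0274],-98.1,-36)
a=vision.capture("scene")["frame"][150:290,140:310]; b=vision.capture("wrist")["frame"]
cv2.imwrite("pics/s4.png",np.hstack([cv2.resize(a,(437,360)),cv2.resize(b,(363,360))]))
E
```

```text
time_s: 20.65
tcp_pos: [0.5521, -0.355, 0.1161]
eef_rot: [179.6, 36.2, -98.4]
contact_force: [-0.4, -0.1, 0.5]
gripper_width: 0.0614
gripper_force: 0.0
t 20.65 tcp [ 0.5521 -0.355   0.1161] rot [179.64  36.17 -98.4 ] w 0.0614 gf 0.0 F [-0.4 -0.1  0.5]
 shift units, current axes [ 2.64 -0.09  3.56] final axes [ 2.63 -0.07  3.57] turn units [ 0.05  0.04 -0.06] joints [-35.  37.  14. -32. -86.  34.]
```

View pics/s4.png

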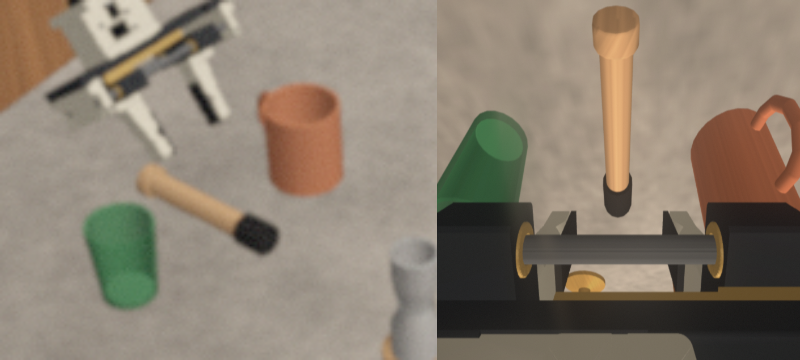

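The left half shows the tilted gripper straddling the muddler from the butt side, between tumbler and mug. The wrist half shows the muddler at x≈617, midway between the fingers. Descending.

```bash
python3 -m pendant '[[[0.26,-0.02,0.36,0,0,0,0.4],[0.52,-0.02,0.7,0,0,0,0.4],[0.52,-0.02,0.7,0,0,0,0.4],[0.52,0,0.7,0,0,0,0.4],[0.45,0,0.6,0,0,0,0.4],[0.27,0,0.35,0,0,0,0.4],[0.1,0,0.13,0,0,0,0.4],[0,0,0,0,0,0,0.4]]]'
python3 - <<'E'
from h import *
go([.5534,-.3558,.0274],-98.1,-36)
E
```

```text
time_s: 21.55
tcp_pos: [0.5543, -0.3572, 0.0308]
eef_rot: [179.9, 36.0, -98.2]
contact_force: [0.0, 0.2, 0.3]
gripper_width: 0.0615
gripper_force: 0.0
t 21.55 tcp [ 0.5543 -0.3572  0.0308] rot [179.95  36.02 -98.19] w 0.0615 gf 0.0 F [0.  0.2 0.3]
 shift units, current axes [0.05 0.05 0.18] final axes [0.05 0.05 0.18] turn units [ 0.    0.   -0.02] joints [-35.  42.  12. -32. -79.  39.]
```

```bash
python3 -m pendant '[[[0.03,0.04,0.1,0,0,0,0.4],[0,0,0.06,0,0,0,0.4],[0,0,0,0,0,0,-1],[0,0,0,0,0,0,-1],[0,0,0,0,0,0,-1],[0,0,0,0,0,0,-1],[0,0,0,0,0,0,-1],[0,0,0,0,0,0,-1]]]' 40
python3 - <<'E'
from h import *
go([.5534,-.3558,.0274],-98.1,-36)
E
```

```text
time_s: 22.35
tcp_pos: [0.5538, -0.3558, 0.0286]
eef_rot: [-180.0, 36.0, -98.2]
contact_force: [0.6, 0.0, 0.2]
gripper_width: 0.0251
gripper_force: 40.0
t 22.35 tcp [ 0.5538 -0.3558  0.0286] rot [-179.99   36.    -98.16] w 0.0251 gf 40.0 F [0.6 0.  0.2]
 shift units, current axes [0.04 0.02 0.04] final axes [0.04 0.02 0.04] turn units [-0.01 -0.   -0.01] joints [-35.  42.  12. -32. -79.  39.]
```

```bash
python3 -m pendant '[[[-0.15,0,-0.2,0,0,0,-1],[-0.36,0,-0.5,0,0,0,-1],[-0.72,0,-1,0,0,0,-1],[-0.72,0,-1,0,0,0,-1],[-0.72,0,-1,0,0,0,-1],[-0.72,0,-1,0,0,0,-1],[-0.72,0,-1,0,0,0,-1],[-0.72,0,-1,0,0,0,-1]]]'
python3 -m pendant '[[[-0.72,0,-1,0,0,0,-1],[-0.72,0,-1,0,0,0,-1],[-0.4,0,-0.6,0,0,0,-1],[0,0,0,0,0.6,0,-1],[0,0,0,0,1,0,-1],[0,0,0,0,1,0,-1],[0,0,0,0,1,0,-1],[0,0,0,0,1,0,-1]]]'
python3 -m pendant '[[[0,0,0,0,1,0,-1],[0,0,0,0,1,0,-1],[0,0,0,0,1,0,-1],[0,0,0,0,1,0,-1],[0,0,0,0,0.4,0,-1],[0,0,0,0,0,0,-1],[0,0,0,0,0,0,-1],[0,0,0,0,0,0,-1]]]'
python3 - <<'E'
from h import *
go([.5550,.1970,.26],-114.9)
E
```

```text
time_s: 23.15
tcp_pos: [0.5535, -0.3564, 0.1959]
eef_rot: [-179.9, 36.0, -98.1]
contact_force: [0.2, -0.3, -1.9]
gripper_width: 0.0248
gripper_force: 40.0
time_s: 23.95
tcp_pos: [0.5534, -0.3572, 0.2578]
eef_rot: [-180.0, 17.4, -98.2]
contact_force: [0.4, -0.4, -1.2]
gripper_width: 0.0252
gripper_force: 40.0
time_s: 24.75
tcp_pos: [0.5535, -0.3576, 0.2573]
eef_rot: [180.0, 0.1, -98.2]
contact_force: [0.3, 0.2, -1.5]
gripper_width: 0.0251
gripper_force: 40.0
t 24.75 tcp [ 0.5535 -0.3576  0.2573] rot [ 1.7999e+02  7.0000e-02 -9.8220e+01] w 0.0251 gf 40.0 F [ 0.3  0.2 -1.5]
 shift units, current axes [-27.46   3.89  -0.1 ] final axes [-25.19  11.61  -0.14] turn units [0.   0.02 4.17] joints [-16.  19.  -1.  -0. -71.   8.]
```

```bash
python3 -m pendant '[[[0,0,-0.2,0,0,1,-1],[0,0,-0.2,0,0,1,-1],[0,0,0,0,0,1,-1],[0,0,0,0,0,1,-1],[-0.4,0.2,0,0,0,0.17,-1],[-0.8,0.37,0,0,0,0,-1],[-1,0.46,0,0,0,0,-1],[-1,0.46,0,0,0,0,-1]]]'
python3 -m pendant '[[[-1,0.46,0,0,0,0,-1],[-1,0.46,0,0,0,0,-1],[-1,0.46,0,0,0,0,-1],[-1,0.46,0,0,0,0,-1],[-1,0.46,0,0,0,0,-1],[-1,0.46,0,0,0,0,-1],[-1,0.46,0,0,0,0,-1],[-1,0.46,0,0,0,0,-1]]]'
python3 -m pendant '[[[-1,0.46,0,0,0,0,-1],[-1,0.46,0,0,0,0,-1],[-1,0.46,0,0,0,0,-1],[-1,0.46,0,0,0,0,-1],[-1,0.46,0,0,0,0,-1],[-1,0.46,0,0,0,0,-1],[-1,0.46,0,0,0,0,-1],[-1,0.46,0,0,0,0,-1]]]'
python3 -m pendant '[[[-1,0.46,0,0,0,0,-1],[-1,0.46,0,0,0,0,-1],[-1,0.46,0,0,0,0,-1],[-1,0.46,0,0,0,0,-1],[-1,0.46,0,0,0,0,-1],[-0.7,0.35,0,0,0,0,-1],[-0.3,0.13,0,0,0,0,-1],[0,0,0,0,0,0,-1]]]'
cat > held.py <<'E'
from h import *
s=r.get_state(); go([.5550,.1970,.26],-114.9)
G=np.array(s["tcp_pos"][:2]); zt=s["tcp_pos"][2]-.003
L=np.array([.421,.907]); X=np.array([.907,-.421])
fr=[]
for n in ("wrist","top","scene"):
    c=vision.capture(n); P,ok=cloud(c,s); F=c["frame"]; fr.append(F)
    U=(P[...,:2]-G)@L; V=(P[...,:2]-G)@X
    m=ok&(abs(U-.02)<.12)&(abs(V)<.03)&(abs(P[...,2]-zt)<.035)
    for nm,a,b in (("butt",-.09,-.025),("head",.045,.12)):
        k=m&(U>a)&(U<b); 
        if k.sum()<10: print(n,nm,k.sum()); continue
        u,v,z=U[k],V[k],P[...,2][k]
        print(n,nm,k.sum(),"U ext",np.percentile(u,[1,99]).round(4),"V ext",np.percentile(v,[2,98]).round(4),"V mid by u", [((np.percentile(v[w],3)+np.percentile(v[w],97))/2).round(4) for q in np.arange(a,b,.015) for w in [(u>q)&(u<q+.015)] if w.sum()>8],"ztop-zt",[ (np.percentile(z[w],97)-zt).round(4) for q in np.arange(a,b,.015) for w in [(u>q)&(u<q+.015)] if w.sum()>8])
cv2.imwrite("pics/held%d.png"%int(s["time_s"]),np.hstack([cv2.resize(fr[0],(400,300)),cv2.resize(fr[2][150:360,290:510],(400,300))]))
E
python3 held.py; ls pics
```

```text
time_s: 25.55
tcp_pos: [0.5531, -0.285, 0.2653]
eef_rot: [180.0, 0.0, -114.8]
contact_force: [0.7, 0.3, -0.3]
gripper_width: 0.0249
gripper_force: 40.0
time_s: 26.35
tcp_pos: [0.5532, -0.1085, 0.2655]
eef_rot: [-180.0, 0.0, -114.7]
contact_force: [0.7, 0.5, -1.1]
gripper_width: 0.025
gripper_force: 40.0
time_s: 27.15
tcp_pos: [0.5533, 0.0674, 0.2656]
eef_rot: [180.0, 0.0, -114.7]
contact_force: [0.7, -0.1, -1.1]
gripper_width: 0.0252
gripper_force: 40.0
time_s: 27.95
tcp_pos: [0.5537, 0.1987, 0.2653]
eef_rot: [180.0, -0.0, -114.7]
contact_force: [0.0, -0.1, -0.9]
gripper_width: 0.0253
gripper_force: 40.0
t 27.95 tcp [0.5537 0.1987 0.2653] rot [ 1.7999e+02 -1.0000e-02 -1.1474e+02] w 0.0253 gf 40.0 F [ 0.  -0.1 -0.9]
 shift units, current axes [ 0.05 -0.09  0.27] final axes [ 0.05 -0.09  0.27] turn units [ 0.   -0.    0.04] joints [ 39.  12.  -9.  -0. -69. -63.]
wrist butt 9500 U ext [-0.0647 -0.0255] V ext [-0.0164  0.0141] V mid by u [np.float64(-0.0011), np.float64(-0.0011), np.float64(-0.0011), np.float64(-0.0014)] ztop-zt [np.float64(0.0236), np.float64(0.0347), np.float64(0.0348), np.float64(0.0248)]
wrist head 118 U ext [0.045  0.0491] V ext [-0.0108  0.0066] V mid by u [np.float64(-0.002)] ztop-zt [np.float64(-0.0298)]
top butt 245 U ext [-0.0633 -0.0254] V ext [-0.0151  0.0162] V mid by u [np.float64(-0.0007), np.float64(0.0006), np.float64(0.0002), np.float64(0.0006)] ztop-zt [np.float64(0.0237), np.float64(0.0349), np.float64(0.0348), np.float64(0.0277)]
top head 0
scene butt 0
scene head 52 U ext [0.0454 0.0661] V ext [-0.0086  0.0103] V mid by u [np.float64(0.0008)] ztop-zt [np.float64(-0.0257)]
held27.png
rack.png
s2.png
s4.png
scene.png
top.png
w1.png
w3.png
```

View pics/held27.png

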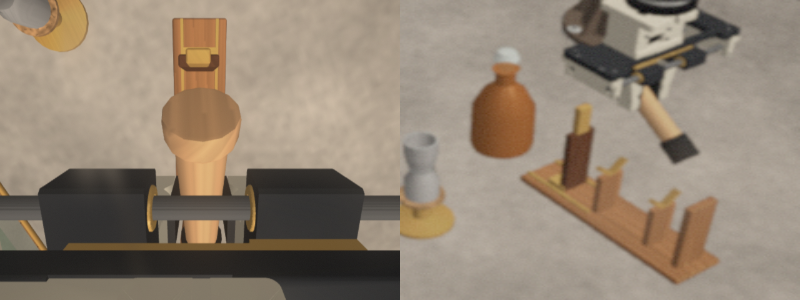

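The left half shows the butt close to the camera, and the right half shows the head hanging about 36° down. That's because I turned the tool upright with the muddler in it. Fix: tilt back to level, lay it on free table by (0.56,-0.15), and regrasp it upright.

```bash
python3 -m pendant '[[[0.4,-0.2,0,0,0,0,-1],[0.8,-0.4,0,0,0,0,-1],[1,-0.46,0,0,0,0,-1],[1,-0.46,0,0,0,0,-1],[1,-0.46,0,0,0,0,-1],[1,-0.46,0,0,0,0,-1],[1,-0.47,0,0,0,0,-1],[1,-0.47,0,0,0,0,-1]]]'
python3 -m pendant '[[[1,-0.47,0,0,0,0,-1],[1,-0.47,0,0,0,0,-1],[1,-0.47,0,0,0,0,-1],[1,-0.47,0,0,0,0,-1],[1,-0.47,0,0,0,0,-1],[1,-0.47,0,0,0,0,-1],[1,-0.47,0,0,0,0,-1],[1,-0.47,0,0,0,0,-1]]]'
python3 -m pendant '[[[0.9,-0.4,0,0,0,0,-1],[0.4,-0.2,0,0,-0.5,0,-1],[0,0,0,0,-1,0,-1],[0,0,0,0,-1,0,-1],[0,0,0,0,-1,0,-1],[0,0,0,0,-1,0,-1],[0,0,0,0,-1,0,-1],[0,0,0,0,-1,0,-1]]]'
python3 -m pendant '[[[0,0,0,0,-1,0,-1],[0,0,0,0,-1,0,-1],[0,0,0,0,-0.5,0,-1],[0,0,0,0,0,0,-1],[0.3,0,0.42,0,0,0,-1],[0.73,0,1,0,0,0,-1],[0.73,0,1,0,0,0,-1],[0.73,0,1,0,0,0,-1]]]'
python3 - <<'E'
from h import *
go([.5550,-.165,.0286],-114.8,-36)
E
```

```text
time_s: 28.9
tcp_pos: [0.5544, 0.0362, 0.2656]
eef_rot: [-180.0, 0.0, -114.9]
contact_force: [0.4, 0.8, -2.5]
gripper_width: 0.0251
gripper_force: 40.0
time_s: 29.7
tcp_pos: [0.555, -0.1404, 0.2656]
eef_rot: [-180.0, 0.0, -114.9]
contact_force: [-0.2, -0.2, -1.6]
gripper_width: 0.0251
gripper_force: 40.0
time_s: 30.5
tcp_pos: [0.5551, -0.1681, 0.266]
eef_rot: [-179.9, 26.1, -114.9]
contact_force: [-0.2, -0.7, -1.3]
gripper_width: 0.0251
gripper_force: 40.0
time_s: 31.3
tcp_pos: [0.5556, -0.1664, 0.1797]
eef_rot: [-179.9, 35.9, -114.7]
contact_force: [-0.4, -0.0, -1.5]
gripper_width: 0.0252
gripper_force: 40.0
t 31.3 tcp [ 0.5556 -0.1664  0.1797] rot [-179.93   35.92 -114.74] w 0.0252 gf 40.0 F [-0.4 -0.  -1.5]
 shift units, current axes [4.39 0.07 6.15] final axes [4.4  0.06 6.14] turn units [-0.01 -0.02  0.01] joints [-23.  19.  -5. -39. -69.  13.]
```

```bash
python3 -m pendant '[[[0.73,0,1,0,0,0,-1],[0.73,0,1,0,0,0,-1],[0.73,0,1,0,0,0,-1],[0.73,0,1,0,0,0,-1],[0.5,0,0.7,0,0,0,-1],[0.2,0,0.3,0,0,0,-1],[0,0,0,0,0,0,-1],[0,0,0,0,0,0,-1]]]'
python3 - <<'E'
from h import *
go([.5550,-.165,.0286],-114.8,-36)
E
```

```text
time_s: 32.1
tcp_pos: [0.5565, -0.1666, 0.0581]
eef_rot: [-179.9, 36.0, -114.8]
contact_force: [0.7, 0.3, -0.7]
gripper_width: 0.025
gripper_force: 40.0
t 32.1 tcp [ 0.5565 -0.1666  0.0581] rot [-179.91   35.98 -114.76] w 0.025 gf 40.0 F [ 0.7  0.3 -0.7]
 shift units, current axes [0.83 0.11 1.22] final axes [0.83 0.1  1.22] turn units [-0.02 -0.    0.01] joints [-23.  28.  -9. -43. -60.  23.]
```

```bash
python3 -m pendant '[[[0.3,0,0.4,0,0,0,-1],[0.25,0,0.35,0,0,0,-1],[0.15,0,0.2,0,0,0,-1],[0.1,0,0.14,0,0,0,-1],[0.04,0,0.06,0,0,0,-1],[0,0,0,0,0,0,-1],[0,0,0,0,0,0,-1],[0,0,0,0,0,0,-1]]]'
python3 - <<'E'
from h import *
go([.5550,-.165,.0286],-114.8,-36)
E
```

```text
time_s: 32.9
tcp_pos: [0.5561, -0.1666, 0.029]
eef_rot: [-180.0, 36.0, -114.8]
contact_force: [0.4, 0.3, -1.2]
gripper_width: 0.025
gripper_force: 40.0
t 32.9 tcp [ 0.5561 -0.1666  0.029 ] rot [-179.97   36.   -114.82] w 0.025 gf 40.0 F [ 0.4  0.3 -1.2]
 shift units, current axes [-0.03  0.08  0.04] final axes [-0.03  0.08  0.04] turn units [-0.01 -0.   -0.  ] joints [-24.  30. -10. -44. -58.  26.]
```

```bash
python3 -m pendant '[[[0.01,0,0.02,0,0,0,-1],[0,0,0,0,0,0,-0.3],[0,0,0,0,0,0,-0.1],[0,0,0,0,0,0,0.1],[0,0,0,0,0,0,0.4],[0,0,0,0,0,0,0.4],[-0.3,0,-0.4,0,0,0,0.4],[-0.73,0,-1,0,0,0,0.4]]]'
python3 -m pendant '[[[-0.73,0,-1,0,0,0,0.4],[-0.73,0,-1,0,0,0,0.4],[-0.5,0,-0.7,0,0.5,0,0.4],[0,0,0,0,1,0,0.4],[0,0,0,0,1,0,0.4],[0,0,0,0,1,0,0.4],[0,0,0,0,1,0,0.4],[0,0,0,0,1,0,0.4]]]'
python3 -m pendant '[[[0,0,0,0,1,0,0.4],[0,0,0,0,1,0,0.4],[0,0,0,0,1,0,0.4],[0,0,0,0,0.5,0,0.4],[0,0,0,0,0,0,0.4],[0,0,0,0,0,0,0.4],[0,0,0,0,0,0,0.4],[0,0,0,0,0,0,0.4]]]'
cat > mud2.py <<'E'
from h import *
s=r.get_state(); go([.5627,-.1523,.028],-114.9)
fr=[]
for n in ("wrist","top","scene"):
    c=vision.capture(n); P,ok=cloud(c,s); F=c["frame"]; fr.append(F)
    a=np.array([.5669,-.1432]); th=np.radians(65.2); d=np.array([np.cos(th),np.sin(th)])
    for _ in range(4):
        N=np.array([d[1],-d[0]]); U=(P[...,:2]-a)@d; V=(P[...,:2]-a)@N
        q0=ok&(abs(U)<.1)&(abs(V)<.024)&(P[...,2]>.012)&(P[...,2]<.042)
        sh=q0&(abs(U+.01)<.055); k=np.c_[U[sh],V[sh]]
        b=np.arange(-.065,.046,.01); L=[(lo+.005,.5*(np.percentile(v,3)+np.percentile(v,97))) for lo in b[:-1] for v in [k[(k[:,0]>lo)&(k[:,0]<lo+.01),1]] if len(v)>4]
        if len(L)<3: break
        m,cc=np.polyfit(*zip(*L),1); d=d+m*N; d/=np.linalg.norm(d); a=a+cc*N
    u=U[q0]
    if len(u)<20: print(n,len(u)); continue
    lo,hi=np.percentile(u,[.7,99.3])
    print(n,len(u),"yaw",np.degrees(np.arctan2(d[1],d[0])).round(2),"len",(hi-lo).round(4),"ctr",(a+d*(lo+hi)/2).round(4),"ztop",np.percentile(P[sh][:,2],[50,90]).round(4))
cv2.imwrite("pics/m2_%d.png"%int(s["time_s"]),np.hstack([cv2.resize(fr[0],(400,300)),cv2.resize(fr[2][130:340,200:420],(400,300))]))
E
python3 mud2.py
```

```text
time_s: 33.7
tcp_pos: [0.5549, -0.1657, 0.062]
eef_rot: [179.7, 36.0, -115.0]
contact_force: [-0.8, 0.0, -0.3]
gripper_width: 0.0611
gripper_force: 0.0
time_s: 34.5
tcp_pos: [0.5565, -0.1663, 0.1313]
eef_rot: [-179.9, 13.9, -114.8]
contact_force: [0.4, -0.3, 0.4]
gripper_width: 0.0614
gripper_force: 0.0
time_s: 35.3
tcp_pos: [0.5561, -0.1668, 0.1301]
eef_rot: [-180.0, 0.0, -114.9]
contact_force: [0.7, 0.1, -0.7]
gripper_width: 0.0613
gripper_force: 0.0
t 35.3 tcp [ 0.5561 -0.1668  0.1301] rot [-1.7998e+02  5.0000e-02 -1.1491e+02] w 0.0613 gf 0.0 F [ 0.7  0.1 -0.7]
 shift units, current axes [-0.79  0.01  5.11] final axes [-0.8   0.    5.11] turn units [-0.01  0.01 -0.  ] joints [  3.  18. -20.  -0. -52. -27.]
wrist 9375 yaw 65.3 len 0.154 ctr [ 0.5614 -0.1516] ztop [0.0269 0.0288]Traceback (most recent call last):
  File "mud2.py", line 17, in <module>
    print(n,len(u),"yaw",np.degrees(np.arctan2(d[1],d[0])).round(2),"len",(hi-lo).round(4),"ctr",(a+d*(lo+hi)/2).round(4),"ztop",np.percentile(P[sh][:,2],[50,90]).round(4))
                                                                                                                                 ~~~~~~~~~~~~~^^^^^^^^^^^^^^^^^^^^
    return _quantile_unchecked(
        a, q, axis, out, overwrite_input, method, keepdims, weights)
    return _ureduce(a,
                    func=_quantile_ureduce_func,
    ...<5 lines>...
                    overwrite_input=overwrite_input,
                    method=method)
    r = func(a, **kwargs)
    result = _quantile(arr,
                       quantiles=q,
    ...<2 lines>...
                       out=out,
                       weights=wgt)
    slices_having_nans = np.isnan(arr[-1, ...])
                                  ~~~^^^^^^^^^
IndexError: index -1 is out of bounds for axis 0 with size 0
```

```bash
python3 -m pendant '[[[-0.4,0,0.4,0,0,0,0.4],[-0.4,0,0.9,0,0,0,0.4],[0,0,1,0,0,0,0.4],[0,0,1,0,0,0,0.4],[0,0,0.9,0,0,0,0.4],[0,0,0.6,0,0,0,0.4],[0,0,0.3,0,0,0,0.4],[0,0,0,0,0,0,0.4]]]'
python3 -m pendant '[[[0,0,0,0,0,0,-1],[0,0,0,0,0,0,-1],[0,0,0,0,0,0,-1],[0,0,0,0,0,0,-1],[0,0,0,0,0,0,-1],[0,0,0,0,0,0,-1],[0,0,-0.2,0,0,0,-1],[0,0,-0.6,0,0,0,-1]]]' 40
python3 -m pendant '[[[0,0,-1,0,0,0,-1],[0,0,-1,0,0,0,-1],[0,0,-1,0,0,0,-1],[0,0,-1,0,0,0,-1],[0,0,-1,0,0,0,-1],[0,0,-1,0,0,0,-1],[0,0,-1,0,0,0,-1],[0,0,-1,0,0,0,-1]]]'
python3 - <<'E'
from h import *
go([.5610,.2101,.25],-114.9)
E
```

```text
time_s: 36.2
tcp_pos: [0.5625, -0.1517, 0.0271]
eef_rot: [179.9, -0.0, -114.8]
contact_force: [-0.9, -0.7, 0.1]
gripper_width: 0.0615
gripper_force: 0.0
time_s: 37.0
tcp_pos: [0.5618, -0.1517, 0.0432]
eef_rot: [179.9, -0.1, -114.9]
contact_force: [-0.4, -0.4, -1.3]
gripper_width: 0.0248
gripper_force: 40.0
time_s: 37.8
tcp_pos: [0.5625, -0.1518, 0.2057]
eef_rot: [-180.0, 0.0, -114.8]
contact_force: [0.7, 0.4, -0.7]
gripper_width: 0.0249
gripper_force: 40.0
t 37.8 tcp [ 0.5625 -0.1518  0.2057] rot [-1.7997e+02  2.0000e-02 -1.1484e+02] w 0.0249 gf 40.0 F [ 0.7  0.4 -0.7]
 shift units, current axes [-16.39   7.67  -2.21] final axes [-16.38   7.69  -2.22] turn units [-0.01  0.    0.01] joints [  4.  14. -15.  -0. -61. -29.]
```

```bash
python3 -m pendant '[[[-0.5,0.2,-0.8,0,0,0,-1],[-0.9,0.4,-0.8,0,0,0,-1],[-1,0.47,-0.4,0,0,0,-1],[-1,0.47,0,0,0,0,-1],[-1,0.47,0,0,0,0,-1],[-1,0.47,0,0,0,0,-1],[-1,0.47,0,0,0,0,-1],[-1,0.47,0,0,0,0,-1]]]'
python3 -m pendant '[[[-1,0.47,0,0,0,0,-1],[-1,0.47,0,0,0,0,-1],[-1,0.47,0,0,0,0,-1],[-1,0.47,0,0,0,0,-1],[-1,0.47,0,0,0,0,-1],[-1,0.47,0,0,0,0,-1],[-1,0.47,0,0,0,0,-1],[-1,0.47,0,0,0,0,-1]]]'
python3 -m pendant '[[[-0.7,0.4,0,0,0,0,-1],[-0.3,0.2,0,0,0,0,-1],[0,0,0,0,0,0,-1],[0,0,0,0,0,0,-1],[0,0,0,0,0,0,-1],[0,0,0,0,0,0,-1],[0,0,0,0,0,0,-1],[0,0,0,0,0,0,-1]]]'
sed -i 's/\.5550,\.1970,\.26/.5610,.2101,.25/; s/("butt",-.09,-.025),("head",.045,.12)/("butt",-.10,-.045),("head",.045,.12)/' held.py; python3 held.py
```

```text
time_s: 38.6
tcp_pos: [0.5625, 0.0121, 0.2448]
eef_rot: [-180.0, 0.0, -114.8]
contact_force: [0.5, -0.1, -1.7]
gripper_width: 0.0251
gripper_force: 40.0
time_s: 39.4
tcp_pos: [0.5615, 0.1888, 0.2448]
eef_rot: [-180.0, 0.0, -114.8]
contact_force: [0.4, 0.0, -2.1]
gripper_width: 0.0251
gripper_force: 40.0
time_s: 40.2
tcp_pos: [0.5595, 0.211, 0.2439]
eef_rot: [-180.0, 0.0, -114.9]
contact_force: [-0.6, -1.4, -1.8]
gripper_width: 0.0251
gripper_force: 40.0
t 40.2 tcp [0.5595 0.211  0.2439] rot [-180.      0.   -114.86] w 0.0251 gf 40.0 F [-0.6 -1.4 -1.8]
 shift units, current axes [ 0.01 -0.09 -0.3 ] final axes [ 0.01 -0.09 -0.3 ] turn units [-0.    0.    0.01] joints [ 39.  14. -10.  -0. -67. -64.]
wrist butt 8929 U ext [-0.0773 -0.0454] V ext [-0.0162  0.0134] V mid by u [np.float64(-0.0014), np.float64(-0.0014), np.float64(-0.0013)] ztop-zt [np.float64(0.0078), np.float64(0.0076), np.float64(0.0041)]
wrist head 0
top butt 311 U ext [-0.0757 -0.0458] V ext [-0.0148  0.0152] V mid by u [np.float64(0.0004), np.float64(-0.0001), np.float64(-0.0)] ztop-zt [np.float64(0.0101), np.float64(0.0107), np.float64(0.0083)]
top head 0
scene butt 0
scene head 443 U ext [0.0457 0.0964] V ext [-0.0123  0.0161] V mid by u [np.float64(0.0033), np.float64(0.0036), np.float64(0.0043), np.float64(0.0004)] ztop-zt [np.float64(0.0071), np.float64(0.01), np.float64(0.0105), np.float64(0.0085)]
```

```bash
python3 -m pendant '[[[0,-0.05,0.5,0,0,0,-1],[0,0,1,0,0,0,-1],[0,0,1,0,0,0,-1],[0,0,1,0,0,0,-1],[0,0,1,0,0,0,-1],[0,0,0.8,0,0,0,-1],[0,0,0.4,0,0,0,-1],[0,0,0.2,0,0,0,-1]]]'
python3 -m pendant '[[[0,0,0.1,0,0,0,-1],[0,0,0.05,0,0,0,-1],[0,0,0.05,0,0,0,-1],[0,0,0.03,0,0,0,-1],[0,0,0,0,0,0,-1],[0,0,0,0,0,0,-1],[0,0,0,0,0,0,-1],[0,0,0,0,0,0,-1]]]'
python3 - <<'E'
from h import *
go([.5610,.2101,.1201],-114.9)
E
```

```text
time_s: 41.15
tcp_pos: [0.5599, 0.2106, 0.1247]
eef_rot: [180.0, -0.1, -114.8]
contact_force: [-0.6, -0.8, -1.6]
gripper_width: 0.0253
gripper_force: 40.0
time_s: 41.95
tcp_pos: [0.561, 0.2111, 0.1221]
eef_rot: [-179.9, 0.1, -114.8]
contact_force: [1.8, -0.7, 5.2]
gripper_width: 0.0249
gripper_force: 40.0
t 41.95 tcp [0.561  0.2111 0.1221] rot [-1.7993e+02  7.0000e-02 -1.1482e+02] w 0.0249 gf 40.0 F [ 1.8 -0.7  5.2]
 shift units, current axes [ 0.04 -0.02  0.1 ] final axes [ 0.04 -0.02  0.1 ] turn units [-0.02  0.02  0.02] joints [ 39.  20. -19.   0. -52. -64.]
```

```bash
python3 -m pendant '[[[0,0,0,0,0,0,-0.38],[0,0,0,0,0,0,-0.3],[0,0,0,0,0,0,-0.2],[0,0,0,0,0,0,0],[0,0,0,0,0,0,0.4],[0,0,0,0,0,0,0.4],[0,0,0,0,0,0,0.4],[0,0,-0.3,0,0,0,0.4]]]'
python3 -m pendant '[[[0,0,-0.8,0,0,0,0.4],[0,0,-1,0,0,0,0.4],[0,0,-1,0,0,0,0.4],[0,0,-1,0,0,0,0.4],[0,0,-1,0,0,0,1],[0,0,-0.6,0,0,0,1],[0.4,0,-0.2,0,0,0,1],[0.5,0,0,0,0,0,1]]]'
cat > seat.py <<'E'
from h import *
s=r.get_state(); O=np.array([.5636,.2156]); L=np.array([.421,.907]); X=np.array([.907,-.421]); fr={}
for n in ("wrist","top","scene"):
    c=vision.capture(n); P,ok=cloud(c,s); fr[n]=c["frame"]; q=P[ok]; F=c["frame"][ok].sum(1)
    l=np.c_[(q[:,:2]-O)@X,(q[:,:2]-O)@L,q[:,2]]
    k=(abs(l[:,0])<.03)&(abs(l[:,1])<.12)
    for nm,a,b,z0,z1 in (("fin",-.16,-.05,.172,.19),("shaft-",-.035,-.01,.10,.13),("shaft+",.01,.035,.10,.13),("butt",-.09,-.06,.10,.135),("head",.06,.085,.10,.135),("stop",.086,.12,.130,.14)):
        t=l[(abs(l[:,0])<.03)&(l[:,1]>a)&(l[:,1]<b)&(l[:,2]>z0)&(l[:,2]<z1)]
        if len(t)>8:
            lo,hi=np.percentile(t,[2,98],axis=0); print(n,nm,len(t),"x",lo[0].round(4),hi[0].round(4),"y",lo[1].round(4),hi[1].round(4),"ztop",hi[2].round(4))
cv2.imwrite("pics/seat%d.png"%int(s["time_s"]),np.hstack([cv2.resize(fr["wrist"],(400,300)),cv2.resize(fr["scene"][220:350,350:480],(400,300))]))
go(np.r_[O+L*-.106,.163],-114.9)
E
python3 seat.py; ls pics
```

```text
time_s: 42.75
tcp_pos: [0.5598, 0.2105, 0.1267]
eef_rot: [179.9, -0.1, -114.8]
contact_force: [-0.2, -0.5, -0.1]
gripper_width: 0.0608
gripper_force: 0.0
time_s: 43.55
tcp_pos: [0.5524, 0.1941, 0.2393]
eef_rot: [180.0, 0.0, -114.8]
contact_force: [-1.5, -0.0, -1.0]
gripper_width: 0.0857
gripper_force: 0.0
wrist fin 1328 x -0.01 0.0089 y -0.1129 -0.1012 ztop 0.183
wrist shaft- 1480 x -0.0132 0.0112 y -0.0345 -0.0105 ztop 0.1223
wrist shaft+ 789 x -0.0139 0.0111 y 0.0102 0.0251 ztop 0.1224
wrist butt 1942 x -0.0161 0.0149 y -0.0829 -0.0606 ztop 0.126
wrist head 1204 x -0.0172 0.015 y 0.0604 0.0816 ztop 0.1261
top fin 73 x -0.0088 0.0101 y -0.1111 -0.0995 ztop 0.1868
top shaft- 134 x -0.0118 0.013 y -0.0348 -0.0145 ztop 0.1262
top butt 176 x -0.0147 0.0162 y -0.0806 -0.0607 ztop 0.1295
scene fin 65 x -0.0084 0.0111 y -0.1094 -0.0968 ztop 0.1846
scene shaft- 114 x -0.008 0.0144 y -0.0345 -0.0108 ztop 0.1252
scene shaft+ 122 x -0.0077 0.0144 y 0.0109 0.0346 ztop 0.1257
scene butt 128 x -0.0113 0.0168 y -0.0796 -0.0609 ztop 0.1287
scene head 175 x -0.0104 0.017 y 0.0607 0.0842 ztop 0.1291
scene stop 108 x -0.0213 0.0221 y 0.092 0.106 ztop 0.1374
t 43.7 tcp [0.552  0.1935 0.2385] rot [ 1.7995e+02 -6.0000e-02 -1.1488e+02] w 0.0875 gf 0.0 F [ 0.3  0.6 -0.2]
 shift units, current axes [ 4.05 -0.06  3.78] final axes [ 4.05 -0.06  3.77] turn units [ 0.01 -0.02  0.  ] joints [ 38.  13. -12.  -0. -66. -63.]
held27.png
held40.png
rack.png
s2.png
s4.png
scene.png
seat43.png
top.png
w1.png
w3.png
```

The muddler lies level and centred in both saddles, leaving about 3.5 mm to the stop and 18 mm to the keeper. Gripping the keeper fin.

```bash
python3 -m pendant '[[[0.6,-0.03,0,0,0,0,1],[1,-0.03,0,0,0,0,1],[1,0,0.2,0,0,0,1],[1,0,0.5,0,0,0,1],[0.4,0,0.8,0,0,0,1],[0,0,1,0,0,0,1],[0,0,0.8,0,0,0,1],[0,0,0.4,0,0,0,1]]]'
python3 -m pendant '[[[0,0,0,0,0,0,-0.2],[0,0,0,0,0,0,-0.4],[0,0,0,0,0,0,-1],[0,0,0,0,0,0,-1],[0,0,0,0,0,0,-1],[0,0,0,0,0,0,-1],[0,0,0,0,0,0,-1],[0,0,0,0,0,0,-1]]]' 20
python3 - <<'E'
from h import *
O=np.array([.5636,.2156]); L=np.array([.421,.907]); s=r.get_state(); print("rack y",(s["tcp_pos"][:2]-O)@L,"F along L",s["contact_force"][:2]@L)
go(np.r_[O+L*-.084,.163],-114.9)
E
```

```text
time_s: 44.5
tcp_pos: [0.5189, 0.1199, 0.1639]
eef_rot: [179.9, -0.1, -114.9]
contact_force: [-0.1, 0.0, -0.1]
gripper_width: 0.0877
gripper_force: 0.0
time_s: 45.3
tcp_pos: [0.5202, 0.1214, 0.1653]
eef_rot: [-180.0, 0.0, -114.8]
contact_force: [-0.4, -0.6, 0.3]
gripper_width: 0.029
gripper_force: 0.0
rack y -0.10366901294298837 F along L -0.6873930985999668
t 45.3 tcp [0.5202 0.1214 0.1653] rot [-180.      0.   -114.84] w 0.029 gf 0.0 F [-0.4 -0.6  0.3]
 shift units, current axes [-0.98  0.01  0.12] final axes [-0.98  0.01  0.12] turn units [-0.    0.    0.02] joints [ 34.  11. -24.  -0. -55. -59.]
```

```bash
python3 -m pendant '[[[0,0,0,0,0,0,-1],[0,0,0,0,0,0,-1],[0,0,0,0,0,0,-1],[-0.1,0,0,0,0,0,-1],[-0.2,0,0,0,0,0,-1],[-0.2,0,0,0,0,0,-1],[-0.2,0,0,0,0,0,-1],[-0.1,0,0,0,0,0,-1]]]'
cat > f.py <<'E'
from h import *
O=np.array([.5636,.2156]); L=np.array([.421,.907]); s=r.get_state(); print("t",s["time_s"],"rack y",((s["tcp_pos"][:2]-O)@L).round(4),"F along L",(s["contact_force"][:2]@L).round(2),s["contact_force"].round(1))
E
python3 f.py
python3 -m pendant '[[[-0.05,0,0,0,0,0,-1],[0,0,0,0,0,0,-1],[-0.05,0,0,0,0,0,-1],[0,0,0,0,0,0,-1],[-0.05,0,0,0,0,0,-1],[0,0,0,0,0,0,-1],[-0.05,0,0,0,0,0,-1],[0,0,0,0,0,0,-1]]]'; python3 f.py
```

```text
time_s: 46.1
tcp_pos: [0.5272, 0.1356, 0.1653]
eef_rot: [-180.0, -0.0, -114.8]
contact_force: [3.3, -4.6, -0.7]
gripper_width: 0.0197
gripper_force: 20.0
t 46.1 rack y -0.0879 F along L -2.81 [ 3.3 -4.6 -0.7]
time_s: 46.9
tcp_pos: [0.5287, 0.1389, 0.1653]
eef_rot: [-180.0, -0.1, -114.8]
contact_force: [2.8, -5.2, -0.5]
gripper_width: 0.0198
gripper_force: 20.0
t 46.9 rack y -0.0843 F along L -3.52 [ 2.8 -5.2 -0.5]
```

```bash
python3 -m pendant '[[[-0.05,0,0,0,0,0,-1],[0,0,0,0,0,0,-1],[-0.04,0,0,0,0,0,-1],[0,0,0,0,0,0,-1],[-0.03,0,0,0,0,0,-1],[0,0,0,0,0,0,-1],[0,0,0,0,0,0,-1],[0,0,0,0,0,0,-1]]]'; python3 f.py
```

```text
time_s: 47.7
tcp_pos: [0.5296, 0.1409, 0.1653]
eef_rot: [-180.0, -0.1, -114.8]
contact_force: [2.7, -6.9, -0.1]
gripper_width: 0.0198
gripper_force: 20.0
t 47.7 rack y -0.0821 F along L -5.13 [ 2.7 -6.9 -0.1]
```

```bash
for i in 1; do python3 -m pendant '[[[-0.03,0,0,0,0,0,-1],[0,0,0,0,0,0,-1],[-0.03,0,0,0,0,0,-1],[0,0,0,0,0,0,-1],[0,0,0,0,0,0,-1],[0,0,0,0,0,0,-1],[0,0,0,0,0,0,-1],[0,0,0,0,0,0,-1]]]'; done; python3 f.py; python3 seat.py | grep -E "fin|butt|head|stop"
```

```text
time_s: 48.5
tcp_pos: [0.5296, 0.1409, 0.1653]
eef_rot: [180.0, -0.2, -114.9]
contact_force: [2.1, -9.3, 1.1]
gripper_width: 0.0198
gripper_force: 20.0
t 48.5 rack y -0.082 F along L -7.56 [ 2.1 -9.3  1.1]
wrist fin 1702 x -0.0173 0.0159 y -0.0934 -0.0736 ztop 0.1892
wrist butt 196 x -0.0202 0.0192 y -0.09 -0.0874 ztop 0.1338
scene fin 86 x -0.0276 0.0294 y -0.0862 -0.0669 ztop 0.1897
scene butt 227 x -0.0184 0.0215 y -0.0872 -0.0609 ztop 0.1341
scene head 176 x -0.011 0.0176 y 0.0606 0.0843 ztop 0.1293
scene stop 101 x -0.0212 0.0212 y 0.0937 0.1061 ztop 0.1368
 shift units, current axes [1.2  0.03 0.12] final axes [1.2  0.03 0.11] turn units [ 0.   -0.05  0.01] joints [ 35.  13. -22.   0. -55. -60.]
```

The keeper no longer advances while the force climbs (about 7.6 N), so the muddler is against the stop. One small push more, then release and lift.

```bash
python3 -m pendant '[[[-0.04,0,0,0,0,0,-1],[0,0,0,0,0,0,-1],[0,0,0,0,0,0,-1],[0,0,0,0,0,0,-0.3],[0,0,0,0,0,0,0],[0,0,0,0,0,0,0.5],[0,0,0,0,0,0,1],[0,0,-0.5,0,0,0,1]]]'
python3 -m pendant '[[[0,0,-1,0,0,0,1],[0,0,-1,0,0,0,1],[0,0,-1,0,0,0,1],[0,0,-1,0,0,0,1],[0,0,-0.6,0,0,0,1],[0,0,0,0,0,0,1],[0,0,0,0,0,0,1],[0,0,0,0,0,0,1]]]'
python3 seat.py
python3 - <<'E'
from h import *
P,ok=cloud(vision.capture("top"))
q=P[ok]
for nm,x,y,z0,z1 in (("jig",.6729,-.0205,.16,.178),("mug",.442,-.2856,.082,.095),("tumb",.6827,-.3325,.08,.09),("dec",.4508,-.0176,.19,.205)):
    t=q[(np.hypot(q[:,0]-x,q[:,1]-y)<.05)&(q[:,2]>z0)&(q[:,2]<z1)]
    if len(t): print(nm,cv2.minEnclosingCircle(t[:,:2].astype(np.float32)))
E
ls pics | grep seat
```

```text
time_s: 49.45
tcp_pos: [0.5297, 0.1434, 0.1744]
eef_rot: [179.9, -0.1, -114.8]
contact_force: [0.6, 0.4, -0.1]
gripper_width: 0.0543
gripper_force: 0.0
time_s: 50.25
tcp_pos: [0.5299, 0.1434, 0.2662]
eef_rot: [179.9, -0.1, -114.8]
contact_force: [-0.5, 0.0, -0.9]
gripper_width: 0.0877
gripper_force: 0.0
wrist fin 874 x -0.0101 0.0086 y -0.0918 -0.0801 ztop 0.1828
wrist shaft- 713 x -0.0134 0.0111 y -0.0346 -0.0183 ztop 0.1225
wrist shaft+ 857 x -0.0132 0.0115 y 0.0128 0.0345 ztop 0.1224
wrist butt 593 x -0.0205 0.0185 y -0.0898 -0.0604 ztop 0.1339
top fin 39 x -0.0082 0.0097 y -0.0897 -0.0841 ztop 0.1869
top butt 104 x -0.0187 0.02 y -0.0896 -0.0721 ztop 0.1346
scene fin 66 x -0.01 0.0116 y -0.0882 -0.0745 ztop 0.1862
scene shaft- 121 x -0.0089 0.0143 y -0.0338 -0.0113 ztop 0.1256
scene shaft+ 124 x -0.0084 0.0132 y 0.0111 0.0343 ztop 0.1256
scene butt 232 x -0.0187 0.0206 y -0.0873 -0.061 ztop 0.1345
scene head 176 x -0.0104 0.0179 y 0.061 0.0845 ztop 0.1292
scene stop 102 x -0.0203 0.0214 y 0.0934 0.1065 ztop 0.1378
t 50.4 tcp [0.5302 0.1434 0.2664] rot [ 1.7995e+02 -7.0000e-02 -1.1484e+02] w 0.0876 gf 0.0 F [-0.6 -0.7  0.6]
 shift units, current axes [1.32 0.   5.17] final axes [1.32 0.   5.17] turn units [ 0.01 -0.02  0.02] joints [ 36.   8. -14.  -0. -68. -60.]
jig ((0.6723607778549194, -0.020985791459679604), 0.021223338320851326)
mug ((0.44111862778663635, -0.2858687937259674), 0.0400715097784996)
tumb ((0.6826037168502808, -0.3330563008785248), 0.03419262543320656)
dec ((0.4505852460861206, -0.01747530698776245), 0.016089674085378647)
seat43.png
seat48.png
seat50.png
```

View pics/seat50.png

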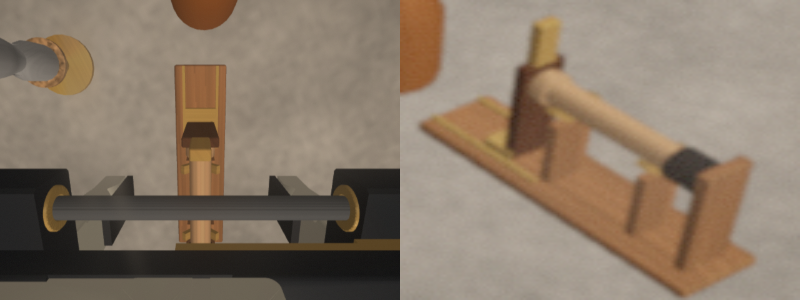

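The right half shows the muddler in both saddles, its head at the end stop (about (705,172)) and its butt at the keeper (about (540,90)). The gripper is clear of everything, so I hand in.

```bash
python3 -c "
from plant import r
print(r.close_job())"
```

```text
the job is handed in; nothing more can be done
None
```

I handed the job in at about 50 s, with no verdict returned: by my camera checks the jigger is upright and centred on its stand, the muddler is snug between keeper and end stop, and the mug, tumbler and decanter are unmoved.

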